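# Build the detector's lens stack and sign it off on the status rail

### The arm

A 6-joint arm with a two-finger parallel gripper is mounted at the origin on the work surface. World frame = base frame: x ahead of the robot, y to its left, z up, the work surface at z = 0. Lengths are in m, angles in rad, forces in N, time in s.
With the tool pointing down it reaches from about 0.35 to 0.775 m from the base axis. Payload 5.5 kg.
Tool frame: the origin (TCP) lies midway between the tips of the shut fingers; the grasp point (between the pads) lies grasp_offset behind it (grasp_offset is the distance from the TCP to the grasp point, in m); z points along the fingers, y is the line along which they close (so a half turn about z gives the same grasp; the last joint's range is limited). The gripper opens to 85 mm and grips with 20 to 120 N. Pads are 22 mm wide; open, the fingers measure 114 mm over their backs; the gripper's body (76 mm by 85 mm) begins 54 mm behind the grasp point. The pads swing forward as they close: fully open they stand 13 mm farther back than shut.
Start: joints at [1.067, 0.313, 0.046, 1.304, 0, 1.431], TCP at [0.205, 0.537, 0.231] pointing down, gripper open.
Joint ranges: [-2.76, 2.76], [-0.86, 1.69], [-1.03, 1.26], [-2.2, 2.34], [-1.47, 1.5], [-3.14, 3.14]. Speed limits (rad/s): [2.57, 2.57, 3.14, 3.14, 3.14, 3.14].

### API

Orientations are given as a unit quaternion [w, x, y, z].
In Python, from workcell import * gives the robot as it stands.
- The arm moves only by the tool step_arm, never from a script. Its argument "deltas" is a list of rows, each a list of 7 numbers: the shift along the world's x, y, z in mm, then the turn, a rotation vector about the world's x, y, z in degrees, then the gripper's target within -1 to 1 (fully open at 1, half-way at 0, shut at -1). A call has 1 to 5 rows; each row shifts and turns the commanded pose from where the row before left it; what a row does not reach is not made up. A row lasts 1/10 s, in which the tool goes at most 50 mm and 8.59 degrees, less where a joint would pass 70% of its speed; a pose out of reach is approached as far as the arm can. A call is refused whole if a number of a shift passes 50 or a number of a turn 8.59, either way. A call with a gripper value outside its range is refused whole. The fingers move at their own pace and stop on an object; "newtons" is the grip in N (left out, the last holds). Time passes only in rows, so rows that do not move let the fingers close. It gives the time, the measured TCP pose, the force, the opening and the grip force at its end, in the units of the state.
- get_state(): the state, without advancing time (a new reading comes with each control period).
- read_camera(name): name is "side" or "top" or "wrist"; returns a dict with "image" (400x640x3 uint8, red, green, blue), "z_map" (400x640 float32, m along the optical axis (not along the pixel's ray), 0 where there is no reading), "K" (3x3 intrinsics, pixels), "world_from_camera" (4x4, takes a point from camera to world coordinates). Camera axes: x right, y down, z forward; pixel columns grow to the right and rows downward; lengths in m; the calibration is good to about 2 mm. The wrist camera is an equidistant fisheye: a pixel r from the principal point sees the ray r / f radians off the axis. A picture is of the moment at which its call begins.
- hand_in(): hands the job in; it is judged then, once.
The state is a dict: "clock": time; "joint_pos": joint angles; "qvel": joint speeds; "tau": joint torques, N m; "tcp_pos": TCP position; "orientation": TCP orientation; "wrist_force": force on the tool from outside, world axes, zero at the start; "ft_torque": the same for the moment, N m; "finger_gap": finger opening in m; "grip_force": force on a finger pad.
Only numpy, scipy, OpenCV 4.12 (cv2) and the standard library are available. Lean on these libraries where they do the work, as an engineer would, in place of code of your own. Each camera call takes 0.05 s, during which the arm holds its last target. There are 200 camera calls.

### The job

Build the detector's lens stack in the four-rod holder: first put in every black spacer lying on the blue mat, then the green glass lens blank, then the brass retaining ring on top, each lying flat between the rods; set the glass down gently, without dropping it. Then sign the job off: take the orange tag from its stand, hook it over the rail at the blue band, slide it along the rail, without lifting it off, to the green band, and leave it hanging there with its hook on the middle of the band. Leave the mug, the mouse and the vial where they are.

Things in the scene. Friction and masses are not known exactly. Their poses are not given: they have to be found in the camera images.
- spacer_1: A black spacer ring, 44 mm outside and 30 mm inside diameter, 6 mm thick, 20 g. Two to four alike spacers are present. Its origin is its centre and its z axis is the disc's axis; it starts flat on the blue mat, which lies on the bench (surface at height 0; the mat is only 0.6 mm thick).
- spacer_2: A black spacer ring, 44 mm outside and 30 mm inside diameter, 6 mm thick, 20 g. Two to four alike spacers are present. Its origin is its centre and its z axis is the disc's axis; it starts flat on the blue mat, which lies on the bench (surface at height 0; the mat is only 0.6 mm thick).
- spacer_3: A black spacer ring, 44 mm outside and 30 mm inside diameter, 6 mm thick, 20 g. Two to four alike spacers are present. Its origin is its centre and its z axis is the disc's axis; it starts flat on the blue mat, which lies on the bench (surface at height 0; the mat is only 0.6 mm thick).
- spacer_4: A black spacer ring, 44 mm outside and 30 mm inside diameter, 6 mm thick, 20 g. Two to four alike spacers are present. Its origin is its centre and its z axis is the disc's axis; it starts flat on the blue mat, which lies on the bench (surface at height 0; the mat is only 0.6 mm thick).
- lens: The lens blank: a flat clear green glass disc, 44 mm diameter, 10 mm thick, about 40 g. Its origin is its centre and its z axis is the disc's axis; it starts flat on the blue mat, which lies on the bench (surface at height 0; the mat is only 0.6 mm thick).
- ring: The retaining ring, brass, 44 mm outside and 34 mm inside diameter, 8 mm thick, 30 g. Its origin is its centre and its z axis is the disc's axis; it starts flat on the blue mat, which lies on the bench (surface at height 0; the mat is only 0.6 mm thick).
- seat (a point): Centre of the holder's seat, the top of a dark pedestal of 38 mm diameter, 16 mm above the bench. Axes as the holder's. A disc stack builds up from here between the four rods; a 44 mm disc has 2 mm clearance at each rod. The rods leave gaps 32 mm wide facing +-x and +-y, so discs can be held across x or y and fingers pass down outside them.
- holder: The fixed holder: aluminium base plate 84 x 84 x 6 mm, pedestal, and four upright steel rods of 6 mm diameter at (+-19.1, +-19.1) mm, ending 70 mm above the bench, their last 7 mm tapered. Origin: centre of the base's underside, z up.
- rail_load (a point): Centre of the blue band (36 mm long), on the axis of a fixed horizontal steel rail of 12 mm diameter, 120 mm above the bench. The rail runs along this frame's y axis between posts at y = -55 mm and +205 mm, which end 6 mm above its axis; +y leads towards the green band. z is up.
- mark: The green band (32 mm long) painted on the rail: origin at its centre, on the rail's axis, 105 to 160 mm from the blue band's centre; y along the rail, z up.
- tag: Status tag, a rigid 90 g hanger. Origin: where the axis of its bar lies (the hook is an inverted V that centres itself on a 12 mm bar); x across, y along the bar, z up. Orange plate 44 mm wide on the -x side, to 72 mm below the origin; lip with counterweight on +x, to 48 mm below; clear gap between them 25 mm. Hook 16 mm wide (y). May hang either way round. Raised 80 mm it clears a bar.
- tag_grip (a point): Centre of the tag's black grip block, 28 mm straight above the tag's origin: 12 mm (tag x) by 22 mm (tag y) by 38 mm high.
- stand: The tag's fixed white parking stand, base 60 x 110 x 8 mm, origin at the centre of its underside. The tag starts hung on its 12 mm steel bar, which runs along y, axis 100 mm above the bench, between 12 mm posts at y = +-45 mm that end 106 mm above the bench.
- mug: White mug with pens, 76 mm wide, 140 mm high with pens; origin at the centre of its underside. Bystander.
- mouse: Black computer mouse, 100 x 60 x 33 mm, origin at the centre of its underside. Bystander.
- vial: Small amber vial with black cap, 28 mm diameter, 50 mm high, origin at the centre of its underside. Bystander.

How it is judged:
By the outcome, as a careful person would: the job done as asked, in the order asked, and still so for the second after the job is handed in, with the robot touching nothing.
Of spacer_1, spacer_2, spacer_3, spacer_4 only 2 to 4 are there at a start; the rules pass over those that are not, and their reading is None.
At some moment in a run one of spacer_1, spacer_2, spacer_3, spacer_4, ring may be knocked a few centimetres aside while the robot is not near it.
It also fails if it takes over 210 s, if anything falls off the work surface, if the arm or the gripper's body presses on something with over 40 N, if the wrist force passes 120 N, or if a joint passes its speed limit or range.

## Working session

There is one attempt and no reset: what is moved stays moved. The work goes in short steps, Python scripts to look and compute and a tool call to move; the robot and the scene stay as the last step left them, time stands still between calls to the robot, and variables do not carry over. Pictures are saved under pics/ and viewed, at most 14 in all, crops included, and the job is handed in when it is done.

Besides the shell and the picture viewer there is one more tool, called after ">>>" by a JSON object that holds its "name" and its "arguments". step_arm: Moves the arm, as the interface text tells. Its arguments: {"type":"object","properties":{"deltas":{"type":"array","items":{"type":"array","items":{"type":"number"}}},"newtons":{"type":"number"}},"required":["deltas"]}

```bash
ls; mkdir -p pics
python3 - <<'E'
from workcell import *
import cv2
s=get_state();print(s)
for n in("top","side"):
    c=read_camera(n);cv2.imwrite(f"pics/{n}0.png",c["image"][:,:,::-1]);print(n,c["K"],c["world_from_camera"])
try: print(grasp_offset)
except Exception as e: print(e)
E
```

```text
pics
{'clock': 0.0, 'joint_pos': array([1.06740482e+00, 3.13976877e-01, 4.49871371e-02, 1.30359054e+00,
       7.89627058e-07, 1.43120107e+00]), 'qvel': array([0.00012474, 0.00102413, 0.00081187, 0.0005024 , 0.00059894,
       0.00046913]), 'tau': array([-9.92809146e-04, -4.80632758e+01,  2.98532152e+01,  1.95455714e-02,
       -2.79577289e-04,  5.45608444e-06]), 'tcp_pos': array([0.20436043, 0.53692071, 0.23042558]), 'orientation': array([-2.82223871e-04,  1.80896635e-01,  9.83501709e-01, -8.46148507e-04]), 'wrist_force': array([0.14538808, 0.6777815 , 0.08062257]), 'ft_torque': array([ 0.0043575 ,  0.00122995, -0.0095512 ]), 'grip_force': 0.0, 'finger_gap': 0.08539606040963796}
top [[456.75074902   0.         309.77033177]
 [  0.         456.75074902 200.33843543]
 [  0.           0.           1.        ]] [[ 0.0291459  -0.99581384  0.08663325  0.49306605]
 [-0.99931484 -0.03100659 -0.0202101  -0.00756835]
 [ 0.0228117  -0.08598486 -0.99603526  1.26315923]
 [ 0.          0.          0.          1.        ]]
side [[474.37434729   0.         320.98548074]
 [  0.         474.37434729 200.24787062]
 [  0.           0.           1.        ]] [[ 0.92318001 -0.20395158  0.32579507  0.21028515]
 [-0.38434278 -0.49951035  0.77638266 -0.90522168]
 [ 0.00439354 -0.84195793 -0.53952529  0.70511887]
 [ 0.          0.          0.          1.        ]]
0.0187
```

View pics/top0.png

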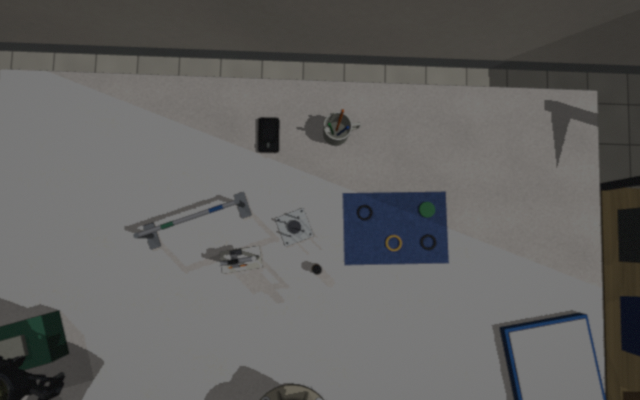

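View pics/side0.png

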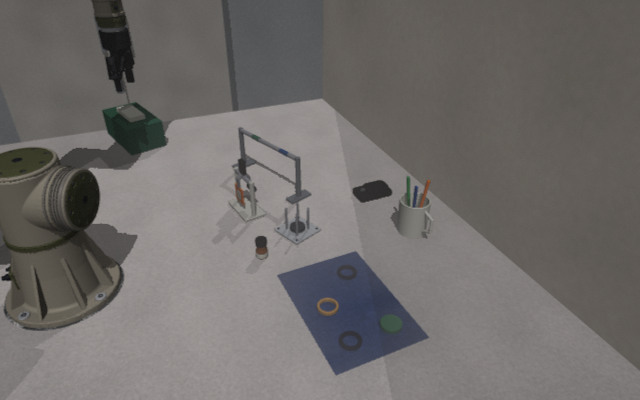

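The top view shows two spacers (364,212) and (428,242), the lens (428,210), the ring (394,243), the holder (294,227), the stand (240,258) and the rail from (150,230) to (240,204). The side view shows the same things.

```bash
cat > h.py <<'E'
from workcell import *
import numpy as np, cv2
def ray(c,u,v):
    T=c["world_from_camera"];K=c["K"]
    return T[:3,3],T[:3,:3]@np.array([(u-K[0,2])/K[0,0],(v-K[1,2])/K[1,1],1.])
def onz(c,u,v,z):
    o,d=ray(c,u,v);return o+d*(z-o[2])/d[2]
def proj(c,p):
    T=c["world_from_camera"];q=T[:3,:3].T@(np.asarray(p)-T[:3,3]);q=c["K"]@q;return q[:2]/q[2]
def blobs(mask,amin=15):
    n,l,s,ce=cv2.connectedComponentsWithStats(mask.astype(np.uint8))
    return [(ce[i],s[i]) for i in range(1,n) if s[i,4]>=amin]
def discs(c,pr=True):
    im=c["image"];H=cv2.cvtColor(im,cv2.COLOR_RGB2HSV);h,s,v=[H[...,i].astype(int) for i in range(3)]
    blue=((h>105)&(h<130)&(s>90)&(v>40)).astype(np.uint8)
    # mat region = hull of the largest blue blob
    n,l,st,ce=cv2.connectedComponentsWithStats(blue);i=1+np.argmax(st[1:,4])
    hull=cv2.convexHull(np.argwhere(l==i)[:,::-1].astype(np.int32));mat=np.zeros_like(blue);cv2.fillConvexPoly(mat,hull,1)
    mat=cv2.erode(mat,np.ones((3,3)))
    out=[]
    non=(mat>0)&(blue==0)
    cs,_=cv2.findContours(non.astype(np.uint8),cv2.RETR_EXTERNAL,cv2.CHAIN_APPROX_NONE)
    for k in cs:
        if cv2.contourArea(k)<60: continue
        m=np.zeros_like(blue);cv2.drawContours(m,[k],-1,1,-1);mm=(m>0)&non
        hh,ss,vv=[np.median(a[mm]) for a in(h,s,v)]
        kind="spacer" if vv<45 else("lens" if hh>35 else "ring")
        hz={"spacer":.0066,"lens":.0106,"ring":.0086}[kind]
        (u,w),_,_=cv2.fitEllipse(k) if len(k)>5 else ((0,0),0,0)
        out.append((kind,onz(c,u,w,hz)[:2].round(4),(round(u,1),round(w,1)),cv2.contourArea(k),(hh,ss,vv)))
    return out
E
python3 - <<'E'
from h import *
for n in("top","side"):
    c=read_camera(n)
    for d in discs(c):print(n,*d)
    im=c["image"][:,:,::-1]
    x0,y0,x1,y1=(120,180,330,285) if n=="top" else (220,115,330,265)
    k=3.8
    o=cv2.resize(im[y0:y1,x0:x1],None,fx=k,fy=k,interpolation=cv2.INTER_CUBIC);o=np.clip(o*1.6,0,255)
    cv2.imwrite(f"pics/{n}1.png",o)
E
```

```text
top spacer [ 0.4976 -0.3615] (427.7, 241.9) 167.5 (np.float64(112.0), np.float64(64.0), np.float64(35.0))
top ring [ 0.4931 -0.2662] (393.4, 242.5) 241.0 (np.float64(20.0), np.float64(86.0), np.float64(74.0))
top spacer [ 0.5744 -0.184 ] (364.1, 212.1) 157.0 (np.float64(111.0), np.float64(75.0), np.float64(33.0))
top lens [ 0.5878 -0.3568] (426.7, 209.1) 219.5 (np.float64(69.0), np.float64(121.0), np.float64(69.0))[ WARN:0@0.334] global loadsave.cpp:1063 imwrite_ Unsupported depth image for selected encoder is fallbacked to CV_8U.
```

View pics/top1.png

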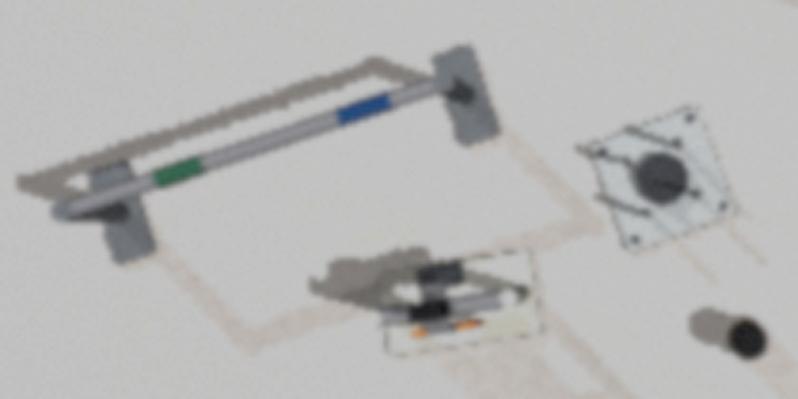

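View pics/side1.png

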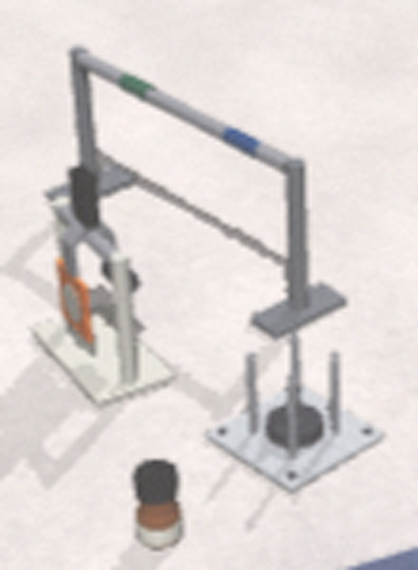

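The crops show the rail with its blue band at (363,109) and green band at (177,171), the holder pedestal at (661,178), and the tag's grip at (430,309), all in top1 pixels. The orange plate is on the base (-x) side and the counterweight on the far side.

Run:
```python
from h import *
def tri(c1,p1,c2,p2):
    o1,d1=ray(c1,*p1);o2,d2=ray(c2,*p2)
    t=np.linalg.lstsq(np.c_[d1,-d2],o2-o1,rcond=None)[0];a,b=o1+t[0]*d1,o2+t[1]*d2
    return ((a+b)/2).round(4),round(1000*np.linalg.norm(a-b),1)
T,S=read_camera("top"),read_camera("side")
def H(c):
    x=cv2.cvtColor(c["image"],cv2.COLOR_RGB2HSV).astype(int);return x[...,0],x[...,1],x[...,2]
def band(c,lo,hi,box):
    h,s,v=H(c);m=(h>lo)&(h<hi)&(s>80);k=np.zeros_like(m);x0,y0,x1,y1=box;k[y0:y1,x0:x1]=1
    b=max(blobs(m&k,5),key=lambda b:b[1][4]);return b[0],b[1][4]
for nm,lo,hi in(("green",45,95),("blue",100,130)):
    a=band(T,lo,hi,(130,190,255,245));b=band(S,lo,hi,(235,125,305,165))
    print(nm,a,b,tri(T,a[0],S,b[0]),"z plane",onz(T,*a[0],.126),onz(T,*a[0],.12))
f=lambda X,Y:((X+.5)/3.8-.5+120,(Y+.5)/3.8-.5+180)
for p in((690,107),(575,150),(625,252),(738,212)):print("corner",onz(T,*f(*p),.006).round(4))
print("ped",onz(T,*f(661,178),.016))
print("seat side",onz(S,(295+.5)/3.8-.5+220,(425+.5)/3.8-.5+115,.016))
for nm,p in(("barL",(383,316)),("barR",(520,293))):print(nm,onz(T,*f(*p),.106).round(4))
print("grip",onz(T,*f(430,309),.147).round(4), "gripside", tri(T,f(430,309),S,((85)/3.8-.5+220,170/3.8-.5+115)))
for p in((388,355),(545,330),(530,248)):print("standbase",onz(T,*f(*p),.008).round(4))
print("vial",onz(T,*f(746,338),.05).round(3))
```

```text
Traceback (most recent call last):
ValueError: max() iterable argument is empty
```

```bash
cat >> h.py <<'E'
def tri(c1,p1,c2,p2):
    o1,d1=ray(c1,*p1);o2,d2=ray(c2,*p2)
    t=np.linalg.lstsq(np.c_[d1,-d2],o2-o1,rcond=None)[0];a,b=o1+t[0]*d1,o2+t[1]*d2
    return ((a+b)/2).round(4),round(1000*np.linalg.norm(a-b),1)
def H(c):
    x=cv2.cvtColor(c["image"],cv2.COLOR_RGB2HSV).astype(int);return x[...,0],x[...,1],x[...,2]
def band(c,lo,hi,box,smin=60):
    h,s,v=H(c);m=(h>lo)&(h<hi)&(s>smin);k=np.zeros_like(m);x0,y0,x1,y1=box;k[y0:y1,x0:x1]=1
    b=blobs(m&k,3)
    return max(b,key=lambda b:b[1][4]) if b else None
E
python3 - <<'E'
from h import *
T,S=read_camera("top"),read_camera("side")
for nm,lo,hi in(("green",35,100),("blue",100,130)):
    a=band(T,lo,hi,(130,190,255,245));b=band(S,lo,hi,(235,125,305,165),45)
    print(nm,a,b)
    if a and b: print(tri(T,a[0],S,b[0]))
    if a: print("z plane",onz(T,*a[0],.126),onz(T,*a[0],.12))
f=lambda X,Y:((X+.5)/3.8-.5+120,(Y+.5)/3.8-.5+180)
for p in((690,107),(575,150),(625,252),(738,212)):print("corner",onz(T,*f(*p),.006).round(4))
print("ped",onz(T,*f(661,178),.016))
print("seat side",onz(S,(295+.5)/3.8-.5+220,(425+.5)/3.8-.5+115,.016))
for nm,p in(("barL",(383,316)),("barR",(520,293))):print(nm,onz(T,*f(*p),.106).round(4))
print("grip",onz(T,*f(430,309),.147).round(4), "gripside", tri(T,f(430,309),S,((85)/3.8-.5+220,170/3.8-.5+115)))
for p in((388,355),(545,330),(530,248)):print("standbase",onz(T,*f(*p),.008).round(4))
print("vial",onz(T,*f(746,338),.05).round(3))
E
```

```text
green (array([166.4047619 , 224.85714286]), array([161, 222,  12,   7,  42], dtype=int32)) (array([254.65, 136.75]), array([252, 135,   7,   5,  20], dtype=int32))
(array([0.5189, 0.3241, 0.119 ]), np.float64(3.1))
z plane [0.52017895 0.32167363 0.126     ] [0.520322   0.32341081 0.12      ]
blue (array([215.43103448, 208.22413793]), array([209, 205,  14,   8,  58], dtype=int32)) (array([283.08823529, 151.47058824]), array([279, 149,   9,   7,  34], dtype=int32))
(array([0.5644, 0.2047, 0.1188]), np.float64(2.2))
z plane [0.56502505 0.20308367 0.126     ] [0.56540473 0.20419514 0.12      ]
corner [ 0.5811 -0.0101  0.006 ]
corner [0.5473 0.0721 0.006 ]
corner [0.475  0.0335 0.006 ]
corner [ 0.5061 -0.0471  0.006 ]
ped [0.52869647 0.00916455 0.016     ]
seat side [ 0.52570357 -0.00254197  0.016     ]
barL [0.4299 0.188  0.106 ]
barR [0.4475 0.0986 0.106 ]
grip [0.4374 0.1515 0.147 ] gripside (array([0.4371, 0.1517, 0.146 ]), np.float64(0.5))
standbase [0.3971 0.1997 0.008 ]
standbase [0.4179 0.0887 0.008 ]
standbase [0.4759 0.1016 0.008 ]
vial [ 0.419 -0.054  0.05 ]
```

>>> {"name": "step_arm", "arguments": {"deltas": [[25, -40, 0, 0, 0, -3.4, 1], [25, -40, 0, 0, 0, -3.4, 1], [25, -40, 0, 0, 0, -3.4, 1], [25, -40, 0, 0, 0, -3.4, 1], [25, -40, 0, 0, 0, -3.4, 1]], "newtons": 30}}

```text
clock: 0.9
tcp_pos: [0.3302, 0.3359, 0.2315]
orientation: [0.0, 0.325, 0.946, 0.0]
wrist_force: [0.5, -0.1, 0.9]
finger_gap: 0.0857
grip_force: 0.0
```

>>> {"name": "step_arm", "arguments": {"deltas": [[25, -40, 0, 0, 0, -3.4, 1], [25, -40, 0, 0, 0, -3.4, 1], [25, -40, 0, 0, 0, -3.4, 1], [25, -40, 0, 0, 0, -3.4, 1], [25, -40, 0, 0, 0, -3.4, 1]]}}

```text
clock: 1.4
tcp_pos: [0.4554, 0.1356, 0.2317]
orientation: [0.0, 0.462, 0.887, 0.0]
wrist_force: [0.4, 0.2, -0.4]
finger_gap: 0.0857
grip_force: 0.0
```

>>> {"name": "step_arm", "arguments": {"deltas": [[25, -40, 0, 0, 0, -3.4, 1], [25, -40, 0, 0, 0, -3.4, 1], [24, -44, 0, 0, 0, -3.4, 1], [0, 0, 0, 0, 0, 0, 1], [0, 0, 0, 0, 0, 0, 1]]}}

```text
clock: 1.9
tcp_pos: [0.5287, 0.0124, 0.2309]
orientation: [-0.0, 0.539, 0.843, -0.0]
wrist_force: [-0.8, 0.6, 0.3]
finger_gap: 0.0855
grip_force: 0.0
```

Run:
```python
from h import *
s=get_state();print(s["joint_pos"].round(3),s["tcp_pos"],s["orientation"].round(4),s["clock"])
c=read_camera("wrist");print(c["K"],c["world_from_camera"].round(4));cv2.imwrite("pics/w0.png",np.clip(c["image"][:,:,::-1]*1.4,0,255).astype(np.uint8))
```

```text
[-0.129  0.224 -0.074  1.274  0.     1.009] [0.52870554 0.01237125 0.23092925] [-4.000e-04  5.387e-01  8.425e-01 -0.000e+00] 1.9
[[309.70691629   0.         323.28672619]
 [  0.         309.70691629 195.58316554]
 [  0.           0.           1.        ]] [[ 9.076e-01  3.972e-01  1.361e-01  4.931e-01]
 [ 4.199e-01 -8.589e-01 -2.933e-01  8.720e-02]
 [ 4.000e-04  3.234e-01 -9.463e-01  3.740e-01]
 [ 0.000e+00  0.000e+00  0.000e+00  1.000e+00]]
```

View pics/w0.png

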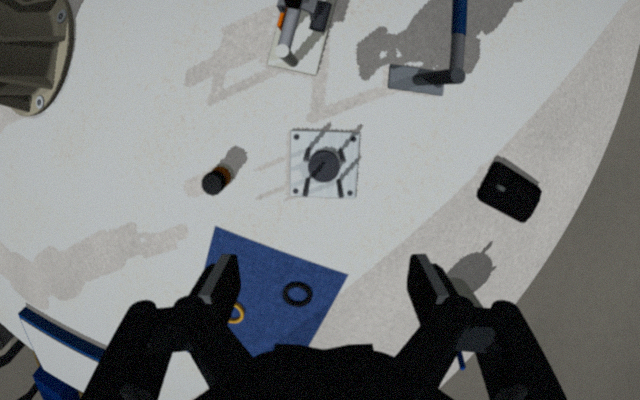

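The wrist view shows the holder with the pedestal at (324,166) and plate corner holes near (297,137), (353,139), (351,193) and (294,192). The fingers are at the bottom.

```bash
cat >> h.py <<'E'
_ray0=ray
def wray(c,u,v):
    T=c["world_from_camera"];K=c["K"];a,b=(u-K[0,2])/K[0,0],(v-K[1,2])/K[1,1];th=np.hypot(a,b)
    k=np.sin(th)/th if th>1e-9 else 1.
    return T[:3,3],T[:3,:3]@np.array([a*k,b*k,np.cos(th)])
def wz(c,u,v,z):
    o,d=wray(c,u,v);return o+d*(z-o[2])/d[2]
E
python3 - <<'E'
from h import *
c=read_camera("wrist");g=cv2.cvtColor(c["image"],cv2.COLOR_RGB2GRAY)
x0,y0,x1,y1=270,110,380,215
bb=blobs(g[y0:y1,x0:x1]<75,3)
for ce,st in bb: print((ce+[x0,y0]).round(1),st[2:],wz(c,*(ce+[x0,y0]),.006)[:2].round(4),wz(c,*(ce+[x0,y0]),.016)[:2].round(4))
cv2.imwrite("pics/w1.png",cv2.resize(cv2.cvtColor(c["image"],cv2.COLOR_RGB2BGR)[y0:y1,x0:x1],None,fx=5.5,fy=5.5,interpolation=cv2.INTER_CUBIC))
E
```

```text
[322.7 132.4] [ 5  5 13] [0.5115 0.046 ] [0.511  0.0471]
[353.  137.3] [10 11 49] [0.5468 0.056 ] [0.5454 0.0569]
[320. 136.] [1 3 3] [0.5104 0.0406] [0.5099 0.0419]
[296.4 137.4] [ 4  4 15] [0.4854 0.0273] [0.4856 0.029 ]
[322.7 165.7] [  42   59 1117] [0.5287 0.0089] [0.5277 0.011 ]
[345.7 145.7] [2 2 3] [0.5433 0.0431] [0.5419 0.0443]
[354.1 163.8] [ 9 10 18] [0.5625 0.0273] [0.5606 0.029 ]
[340.3 186.4] [12 29 96] [ 0.5598 -0.0059] [ 0.558  -0.0033]
[295.3 191.5] [ 4  4 14] [ 0.5115 -0.0357] [ 0.511  -0.0323]
[349.5 193.7] [ 4  4 14] [ 0.5745 -0.0097] [ 0.5722 -0.007 ]
```

View pics/w1.png

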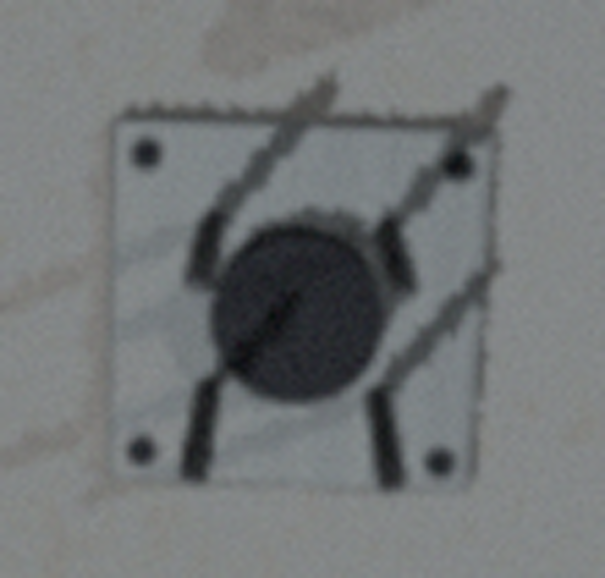

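Run:
```python
from h import *
c=read_camera("wrist")
P=np.array([wz(c,*p,.006)[:2] for p in((296.4,137.4),(353,139.6),(349.5,193.7),(295.3,191.5))])
print(P.round(4),"mean",P.mean(0).round(4))
for i in range(4):
    d=P[(i+1)%4]-P[i];print(np.linalg.norm(d).round(4),np.degrees(np.arctan2(d[1],d[0])).round(1)%90)
f=lambda X,Y:((X+.5)/5.5-.5+270,(Y+.5)/5.5-.5+110)
print("ped",wz(c,*f(299,313),.016).round(4))
R=np.array([wz(c,*f(*p),.07)[:2] for p in((200,278),(402,285),(393,483),(194,473))]);print("rods",R.round(4),R.mean(0).round(4))
# spacer visible
print("spacer", wz(c,297,294,.0066).round(4), get_state()["tcp_pos"])
```

```text
[[ 0.4852  0.0279]
 [ 0.5478  0.0542]
 [ 0.5743 -0.009 ]
 [ 0.5114 -0.0351]] mean [0.5297 0.0095]
0.0679 22.8
0.0685 22.799999999999997
0.0681 22.599999999999994
0.0683 22.599999999999994
ped [0.5294 0.0114 0.016 ]
rods [[ 0.5046  0.0214]
 [ 0.5386  0.0358]
 [ 0.5539  0.0007]
 [ 0.5189 -0.0134]] [0.529  0.0111]
spacer [ 0.575  -0.1796  0.0066] [0.52786621 0.01452038 0.23136169]
```

>>> {"name": "step_arm", "arguments": {"deltas": [[9, -39, 0, 0, 0, -2.1, 1], [9, -39, 0, 0, 0, 0, 1], [9, -39, 0, 0, 0, 0, 1], [9, -39, 0, 0, 0, 0, 1], [10, -39, 0, 0, 0, 0, 1]]}}

```text
clock: 2.55
tcp_pos: [0.5748, -0.181, 0.2319]
orientation: [0.0, 0.552, 0.834, 0.0]
wrist_force: [0.3, 0.6, -0.1]
finger_gap: 0.0856
grip_force: 0.0
```

>>> {"name": "step_arm", "arguments": {"deltas": [[0, 0, 0, 0, 0, 0, 0.4], [0, 0, 0, 0, 0, 0, 0.4], [0, 0, 0, 0, 0, 0, 0.4]]}}

```text
clock: 2.85
tcp_pos: [0.5743, -0.1796, 0.2315]
orientation: [-0.0, 0.552, 0.834, 0.0]
wrist_force: [0.6, -0.3, -0.6]
finger_gap: 0.0598
grip_force: 0.0
```

```bash
cat >> h.py <<'E'
def wdiscs(c):
    h,s,v=H(c);blue=((h>105)&(h<130)&(s>90)&(v>40)).astype(np.uint8)
    n,l,st,ce=cv2.connectedComponentsWithStats(cv2.morphologyEx(blue,cv2.MORPH_CLOSE,np.ones((3,3))));i=1+np.argmax(st[1:,4])
    hull=cv2.convexHull(np.argwhere(l==i)[:,::-1].astype(np.int32));mat=np.zeros_like(blue);cv2.fillConvexPoly(mat,hull,1)
    mat=cv2.erode(mat,np.ones((3,3)));out=[]
    non=((mat>0)&(blue==0)).astype(np.uint8)
    for k in cv2.findContours(non,cv2.RETR_EXTERNAL,cv2.CHAIN_APPROX_NONE)[0]:
        a=cv2.contourArea(k)
        if a<250: continue
        m=np.zeros_like(blue);cv2.drawContours(m,[k],-1,1,-1);mm=(m>0)&(non>0)
        hh,ss,vv=[np.median(q[mm]) for q in(h,s,v)]
        kind="spacer" if vv<50 and not 35<hh<95 else("lens" if hh>35 else "ring")
        hz={"spacer":.0066,"lens":.0106,"ring":.0086}[kind]
        P=np.array([wz(c,*p[0],hz)[:2] for p in k.astype(float)]) # outline on the top plane
        (x,y),(d1,d2),_=cv2.fitEllipse((P*1e4).astype(np.float32))
        out.append((kind,np.array([x,y]).round(1)/10,"diam",round(d1/10,1),round(d2/10,1),(hh,ss,vv)))
    return out
E
python3 - <<'E'
from h import *
s=get_state();c=read_camera("wrist");print(s["tcp_pos"],s["finger_gap"],s["orientation"])
for d in wdiscs(c):print(*d)
for d in discs(read_camera("top")):print("top",*d[:3])
cv2.imwrite("pics/w2.png",np.clip(c["image"][:,:,::-1]*1.5,0,255).astype(np.uint8))
E
```

```text
[ 0.57426527 -0.17957386  0.2314988 ] 0.059845016765192445 [-2.93683710e-04  5.52067440e-01  8.33799397e-01  1.42797176e-04]
lens [ 588.6  -354.45] diam 44.7 51.1 (np.float64(70.0), np.float64(140.0), np.float64(85.0))
spacer [ 528.19 -369.18] diam 79.9 93.8 (np.float64(100.0), np.float64(67.0), np.float64(18.0))
ring [ 494.34 -264.75] diam 44.9 48.1 (np.float64(26.0), np.float64(145.0), np.float64(111.0))
spacer [ 575.72 -183.34] diam 41.6 42.9 (np.float64(107.0), np.float64(73.0), np.float64(25.0))
top spacer [ 0.5778 -0.1864] (365.0, 210.9)
```

View pics/w2.png

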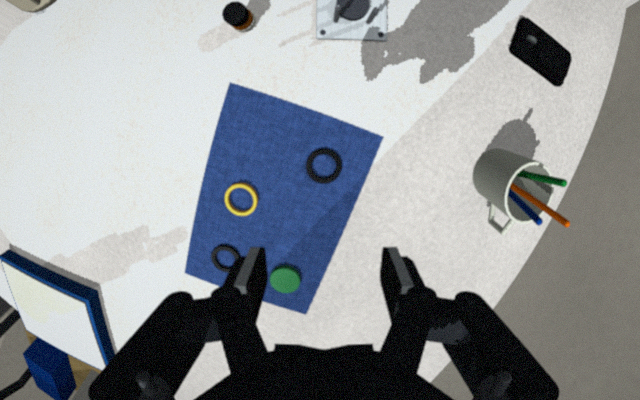

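The spacer is at (324,165) and the TCP is nearly over it, with clear space on both sides.

>>> {"name": "step_arm", "arguments": {"deltas": [[0.7, -1.3, -47, 0, 0, 0, 0.22], [0, 0, -48, 0, 0, 0, 0.22], [0, 0, -48, 0, 0, 0, 0.22], [0, 0, -48, 0, 0, 0, 0.22], [0, 0, -32, 0, 0, 0, 0.22]]}}

```text
clock: 3.45
tcp_pos: [0.5734, -0.1805, 0.0054]
orientation: [-0.002, 0.552, 0.834, -0.0]
wrist_force: [-0.4, -0.2, -0.3]
finger_gap: 0.0522
grip_force: 0.0
```

>>> {"name": "step_arm", "arguments": {"deltas": [[0, 0, -3, 0, 0, 0, 0.22], [0, 0, -2, 0, 0, 0, 0.22], [0, 0, 0, 0, 0, 0, 0.22]]}}

```text
clock: 3.75
tcp_pos: [0.5769, -0.183, 0.0055]
orientation: [0.002, 0.553, 0.833, 0.0]
wrist_force: [-0.1, -1.1, 0.8]
finger_gap: 0.0521
grip_force: 0.0
```

>>> {"name": "step_arm", "arguments": {"deltas": [[0, 0, -2, 0, 0, 0, 0.22], [0, 0, 0, 0, 0, 0, 0.22]]}}

```text
clock: 3.95
tcp_pos: [0.5765, -0.1833, 0.0031]
orientation: [0.002, 0.553, 0.833, 0.0]
wrist_force: [0.6, 1.1, -0.4]
finger_gap: 0.052
grip_force: 0.0
```

>>> {"name": "step_arm", "arguments": {"deltas": [[0, 0, -2, 0, 0, 0, 0.22], [0, 0, 0, 0, 0, 0, 0.22]]}}

```text
clock: 4.15
tcp_pos: [0.5754, -0.1829, -0.0003]
orientation: [0.0, 0.553, 0.833, 0.0]
wrist_force: [-0.7, 0.0, -0.3]
finger_gap: 0.0524
grip_force: 0.0
```

>>> {"name": "step_arm", "arguments": {"deltas": [[0, 0, 0, 0, 0, 0, -0.4], [0, 0, 0, 0, 0, 0, -0.4], [0, 0, 0, 0, 0, 0, -0.4], [0, 0, 0, 0, 0, 0, -0.4]], "newtons": 25}}

```text
clock: 4.55
tcp_pos: [0.5753, -0.1829, -0.0002]
orientation: [0.0, 0.553, 0.833, -0.0]
wrist_force: [-1.8, 0.5, 5.2]
finger_gap: 0.0415
grip_force: 25.0
```

>>> {"name": "step_arm", "arguments": {"deltas": [[0, 0, 10, 0, 0, 0, -0.4], [0, 0, 40, 0, 0, 0, -0.4], [0, 0, 45, 0, 0, 0, -0.4], [0, 0, 45, 0, 0, 0, -0.4], [0, 0, 0, 0, 0, 0, -0.4]]}}

```text
clock: 5.05
tcp_pos: [0.5794, -0.1846, 0.1471]
orientation: [0.006, 0.553, 0.833, 0.001]
wrist_force: [0.3, -0.9, -0.0]
finger_gap: 0.0418
grip_force: 25.5
```

Run:
```python
from h import *
s=get_state();c=read_camera("wrist");print(s["tcp_pos"],s["finger_gap"],s["grip_force"])
S=read_camera("side");u,v=proj(S,s["tcp_pos"]).astype(int);print(u,v)
a=np.clip(c["image"][200:400,180:460,::-1]*2.2,0,255);b=np.clip(S["image"][max(v-45,0):v+35,u-50:u+50,::-1]*1.8,0,255)
o=np.hstack([cv2.resize(a,(490,350)),cv2.resize(b,(300,350),interpolation=cv2.INTER_CUBIC)])
cv2.imwrite("pics/g1.png",o.astype(np.uint8))
```

```text
[ 0.57935932 -0.18459453  0.14705927] 0.04183480689785628 25.53820699453354
350 216
```

View pics/g1.png

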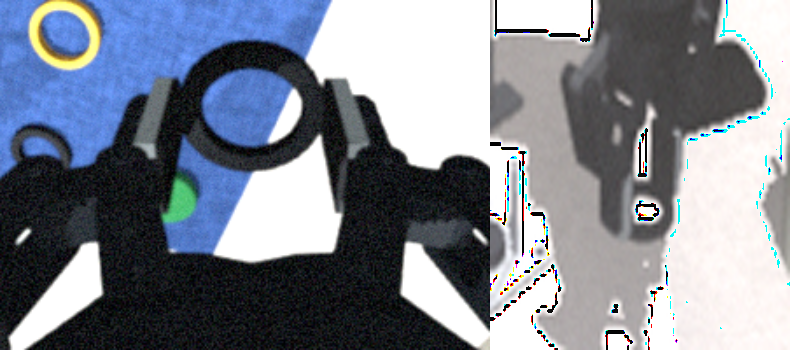

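The wrist view (left) shows the spacer gripped level, centred near (250,103) in the crop, i.e. wrist pixel (323,259). It looks displaced towards the camera side of the pads.

Run:
```python
from h import *
from scipy.spatial.transform import Rotation as R
s=get_state();c=read_camera("wrist");print(s["tcp_pos"],s["orientation"])
q=s["orientation"];Rt=R.from_quat(np.r_[q[1:],q[0]]).as_matrix();print(Rt.round(2))
T=c["world_from_camera"];print("cam in tool",(Rt.T@(T[:3,3]-s["tcp_pos"])).round(4))
z=s["tcp_pos"][2]
for dz in(0,.005,.01):
  for p in((323,259),(323-41,259),(323+41,259),(323,223),(323,296)):
    print(dz,p,(Rt.T@(wz(c,*p,z+dz)-s["tcp_pos"])*1000).round(1))
```

```text
[ 0.57632717 -0.18326467  0.14111462] [1.85152351e-03 5.52987129e-01 8.33187671e-01 3.36358943e-04]
[[-0.39  0.92  0.  ]
 [ 0.92  0.39 -0.  ]
 [-0.    0.   -1.  ]]
cam in tool [ 0.0829 -0.0009 -0.143 ]
0 (323, 259) [-1.8 -0.9  0. ]
0 (282, 259) [ -2.  -22.9  -0.1]
0 (364, 259) [-2.1 21.1  0.1]
0 (323, 223) [19.3 -0.9 -0.1]
0 (323, 296) [-26.8  -0.9   0.1]
0.005 (323, 259) [ 1.2 -0.9 -5. ]
0.005 (282, 259) [  1.  -22.1  -5.1]
0.005 (364, 259) [ 0.9 20.3 -4.9]
0.005 (323, 223) [21.6 -0.9 -5.1]
0.005 (323, 296) [-23.   -0.9  -4.9]
0.01 (323, 259) [  4.1  -0.9 -10. ]
0.01 (282, 259) [  4.  -21.4 -10.1]
0.01 (364, 259) [  3.9  19.6 -10. ]
0.01 (323, 223) [ 23.8  -0.9 -10.1]
0.01 (323, 296) [-19.1  -0.9 -10. ]
```

>>> {"name": "step_arm", "arguments": {"deltas": [[-9.1, 38.9, 0, 0, 0, 0, -0.4], [-9.1, 38.9, 0, 0, 0, 0, -0.4], [-9.1, 38.9, 0, 0, 0, 0, -0.4], [-9.1, 38.8, 0, 0, 0, 0, -0.4], [-9.1, 38.8, 0, 0, 0, 0, -0.4]]}}

```text
clock: 5.7
tcp_pos: [0.5276, 0.0131, 0.1371]
orientation: [-0.002, 0.553, 0.833, -0.001]
wrist_force: [0.4, 0.3, -0.5]
finger_gap: 0.0421
grip_force: 25.5
```

>>> {"name": "step_arm", "arguments": {"deltas": [[0, 0, -30, 0, 0, 0, -0.4], [0, 0, -29, 0, 0, 0, -0.4], [0, 0, 0, 0, 0, 0, -0.4], [0, 0, 0, 0, 0, 0, -0.4]]}}

```text
clock: 6.1
tcp_pos: [0.5282, 0.0117, 0.079]
orientation: [-0.002, 0.553, 0.833, -0.001]
wrist_force: [0.2, -0.4, 0.2]
finger_gap: 0.0421
grip_force: 25.6
```

Run:
```python
from h import *
s=get_state();c=read_camera("wrist");print(s["tcp_pos"],s["finger_gap"],s["grip_force"])
a=np.clip(c["image"][170:310,220:420,::-1].astype(float)*2,0,255).astype(np.uint8)
cv2.imwrite("pics/g2.png",cv2.resize(a,(800,560),interpolation=cv2.INTER_CUBIC))
```

```text
[0.52816025 0.01167413 0.07895931] 0.04211906427670801 25.573866069316864
```

View pics/g2.png

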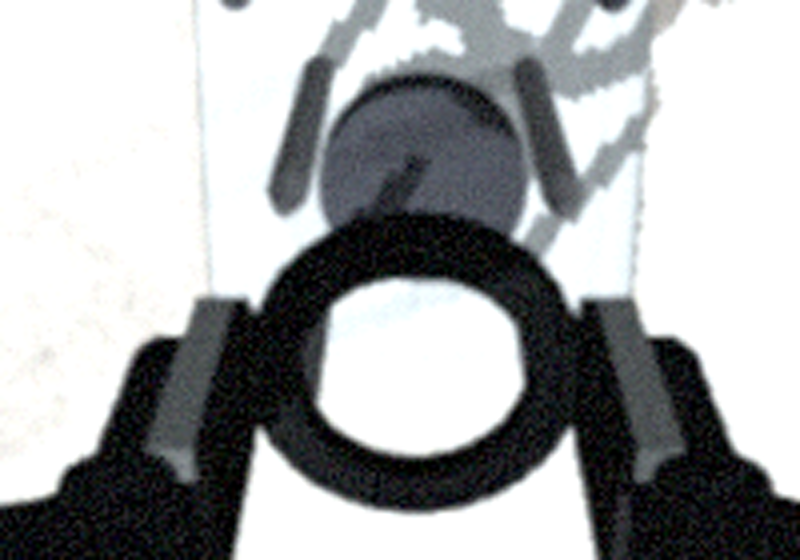

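The spacer is held above the holder. The front rod tops are at (287,207) and (568,208) in the crop, and the ring centre is near x=419 against a rod midpoint of 427, so it sits about 1 mm to the left.

Run:
```python
from h import *
from scipy.spatial.transform import Rotation as R
s=get_state();c=read_camera("wrist");q=s["orientation"];Rt=R.from_quat(np.r_[q[1:],q[0]]).as_matrix();t=s["tcp_pos"];print(t)
f=lambda X,Y:((X+.5)/4-.5+220,(Y+.5)/4-.5+170)
L=lambda p,z:(Rt.T@(wz(c,*f(*p),z)-t)*1000).round(1)
print("rod tips",L((286,208),.07),L((569,210),.07))
print("ped",L((424,172),.016))
for z in(.0,.003,.006): print("ring",L((419,213),t[2]+z),L((419,510),t[2]+z-.006*0),L((254,362),t[2]+z),L((584,362),t[2]+z))
print("holes",L((234,2),.006),L((611,3),.006))
```

```text
[0.52944586 0.01133692 0.08015721]
rod tips [ 15.5 -18.2  10.2] [15.2 20.2 10.1]
ped [-1.   1.  64.2]
ring [19.4 -0.2  0. ] [-27.6  -0.1  -0. ] [ -2.7 -22.3   0. ] [-2.8 22.  -0. ]
ring [20.7 -0.2 -3. ] [-25.3  -0.1  -3. ] [ -0.9 -21.9  -3. ] [-1.  21.6 -3. ]
ring [22.  -0.2 -6. ] [-23.   -0.1  -6. ] [  0.9 -21.4  -6. ] [ 0.8 21.1 -6. ]
holes [ 28.1 -33.5  74.2] [28.  35.1 74.1]
```

>>> {"name": "step_arm", "arguments": {"deltas": [[0.9, 0.4, 0, 0, 0, 0, -0.4], [0, 0, -6, 0, 0, 0, -0.4], [0, 0, -6, 0, 0, 0, -0.4], [0, 0, -6, 0, 0, 0, -0.4], [0, 0, 0, 0, 0, 0, -0.4]]}}

```text
clock: 6.7
tcp_pos: [0.5297, 0.012, 0.0612]
orientation: [-0.001, 0.553, 0.833, -0.0]
wrist_force: [0.7, 0.8, -1.1]
finger_gap: 0.0422
grip_force: 25.6
```

>>> {"name": "step_arm", "arguments": {"deltas": [[0, 0, -8, 0, 0, 0, -0.4], [0, 0, -8, 0, 0, 0, -0.4], [0, 0, -8, 0, 0, 0, -0.4], [0, 0, -8, 0, 0, 0, -0.4], [0, 0, 0, 0, 0, 0, -0.4]]}}

```text
clock: 7.2
tcp_pos: [0.5295, 0.012, 0.0288]
orientation: [-0.001, 0.553, 0.833, -0.001]
wrist_force: [-0.5, 0.4, 0.3]
finger_gap: 0.0421
grip_force: 25.6
```

>>> {"name": "step_arm", "arguments": {"deltas": [[0, 0, -6, 0, 0, 0, -0.4], [0, 0, -4, 0, 0, 0, -0.4], [0, 0, -2, 0, 0, 0, -0.4], [0, 0, 0, 0, 0, 0, -0.4]]}}

```text
clock: 7.6
tcp_pos: [0.5305, 0.0119, 0.0181]
orientation: [-0.0, 0.553, 0.833, -0.0]
wrist_force: [0.1, -0.1, 0.4]
finger_gap: 0.0421
grip_force: 25.6
```

>>> {"name": "step_arm", "arguments": {"deltas": [[0, 0, -2, 0, 0, 0, -0.4], [0, 0, 0, 0, 0, 0, -0.4]]}}

```text
clock: 7.8
tcp_pos: [0.5307, 0.0119, 0.0163]
orientation: [0.0, 0.553, 0.833, 0.0]
wrist_force: [-0.2, -0.4, -0.3]
finger_gap: 0.042
grip_force: 25.6
```

>>> {"name": "step_arm", "arguments": {"deltas": [[0, 0, -1, 0, 0, 0, -0.4], [0, 0, 0, 0, 0, 0, -0.4]]}}

```text
clock: 8.0
tcp_pos: [0.5309, 0.0119, 0.0158]
orientation: [0.0, 0.553, 0.833, 0.0]
wrist_force: [-1.2, 0.4, 3.6]
finger_gap: 0.042
grip_force: 25.9
```

>>> {"name": "step_arm", "arguments": {"deltas": [[0, 0, 0, 0, 0, 0, 0.25], [0, 0, 0, 0, 0, 0, 0.25], [0, 0, 0, 0, 0, 0, 0.25]]}}

```text
clock: 8.3
tcp_pos: [0.5307, 0.0119, 0.0152]
orientation: [0.0, 0.553, 0.833, 0.0]
wrist_force: [-0.2, 0.1, 0.4]
finger_gap: 0.0532
grip_force: 0.0
```

>>> {"name": "step_arm", "arguments": {"deltas": [[0, 0, 20, 0, 0, 0, 0.25], [0, 0, 49, 0, 0, 0, 0.25], [0, 0, 49, 0, 0, 0, 0.25], [0, 0, 49, 0, 0, 0, 0.25], [0, 0, 49, 0, 0, 0, 0.25]]}}

```text
clock: 8.8
tcp_pos: [0.5303, 0.0119, 0.2333]
orientation: [0.0, 0.553, 0.833, 0.0]
wrist_force: [0.7, 0.3, 0.7]
finger_gap: 0.0531
grip_force: 0.0
```

>>> {"name": "step_arm", "arguments": {"deltas": [[-4, -46, 0, 0, 0, 0, 0.4], [-4, -46, 0, 0, 0, 0, 0.4], [-4, -46, 0, 0, 0, 0, 0.4], [-4, -46, 0, 0, 0, 0, 0.4]]}}

```text
clock: 9.2
tcp_pos: [0.5144, -0.1735, 0.2315]
orientation: [0.0, 0.553, 0.833, 0.0]
wrist_force: [-0.4, 0.0, -0.3]
finger_gap: 0.0601
grip_force: 0.0
```

>>> {"name": "step_arm", "arguments": {"deltas": [[-4, -46, 0, 0, 0, 0, 0.22], [-4, -46, 0, 0, 0, 0, 0.22], [-4, -46, 0, 0, 0, 0, 0.22], [-4, -48, 0, 0, 0, 0, 0.22], [0, 0, 0, 0, 0, 0, 0.22]]}}

```text
clock: 9.7
tcp_pos: [0.4976, -0.3639, 0.23]
orientation: [0.0, 0.556, 0.831, -0.001]
wrist_force: [0.2, 0.8, 0.2]
finger_gap: 0.0521
grip_force: 0.0
```

```bash
cat > look.py <<'E'
from h import *
s=get_state();c=read_camera("wrist");print(s["clock"],s["tcp_pos"].round(4),s["finger_gap"],s["orientation"].round(3))
for d in wdiscs(c):print(*d)
for d in discs(read_camera("top")):print("top",*d[:4])
E
python3 look.py
```

```text
9.7 [ 0.4976 -0.3639  0.23  ] 0.05209606314267009 [ 0.     0.556  0.831 -0.001]
lens [ 587.91 -355.77] diam 45.2 47.3 (np.float64(70.0), np.float64(155.0), np.float64(73.0))
spacer [ 498.71 -360.8 ] diam 41.7 42.9 (np.float64(110.0), np.float64(78.0), np.float64(24.0))
ring [ 493.79 -265.34] diam 45.2 45.6 (np.float64(20.0), np.float64(150.0), np.float64(108.0))
top spacer [ 0.4976 -0.3621] (428.0, 241.9) 161.5
top ring [ 0.4929 -0.2662] (393.4, 242.6) 240.5
top lens [ 0.5878 -0.3569] (426.7, 209.1) 220.5
```

```bash
cat > avg.py <<'E'
from h import *
P=[];D=[]
for i in range(4):
    c=read_camera("wrist");s=get_state();P.append(s["tcp_pos"]);D.append({d[0]:d[1] for d in wdiscs(c)});q=s["orientation"]
print((np.array(P)*1000).round(1),"yaw",np.degrees(np.arctan2(2*q[1]*q[2],q[2]**2-q[1]**2)).round(2))
for d in D:print({k:v for k,v in d.items()})
E
python3 avg.py
```

```text
[[ 498.3 -357.9  230.8]
 [ 498.5 -357.2  231.1]
 [ 498.7 -356.8  231.3]
 [ 498.9 -356.6  231.5]] yaw 67.04
{'lens': array([ 587.94, -356.01]), 'spacer': array([ 498.74, -361.18]), 'ring': array([ 493.82, -265.74])}
{'lens': array([ 587.85, -356.19]), 'spacer': array([ 498.7 , -361.37]), 'ring': array([ 493.89, -265.83])}
{'lens': array([ 588.03, -356.17]), 'spacer': array([ 498.62, -361.37]), 'ring': array([ 493.85, -265.84])}
{'lens': array([ 588.01, -356.36]), 'spacer': array([ 498.62, -361.55]), 'ring': array([ 493.8 , -265.99])}
```

>>> {"name": "step_arm", "arguments": {"deltas": [[-0.5, -2.8, -47, 0, 0, 0, 0.22], [0, 0, -48, 0, 0, 0, 0.22], [0, 0, -48, 0, 0, 0, 0.22], [0, 0, -48, 0, 0, 0, 0.22], [0, 0, -30, 0, 0, 0, 0.22]]}}

```text
clock: 10.5
tcp_pos: [0.4971, -0.3578, 0.0072]
orientation: [-0.002, 0.552, 0.834, 0.0]
wrist_force: [-0.1, -0.1, 0.9]
finger_gap: 0.0519
grip_force: 0.0
```

>>> {"name": "step_arm", "arguments": {"deltas": [[0, 0, 0, 0, 0, 0, 0.22], [0, 0, -4, 0, 0, 0, 0.22], [0, 0, -4, 0, 0, 0, 0.22], [0, 0, -2.5, 0, 0, 0, 0.22], [0, 0, 0, 0, 0, 0, 0.22]]}}

```text
clock: 11.0
tcp_pos: [0.4989, -0.3615, 0.0011]
orientation: [0.001, 0.553, 0.833, -0.0]
wrist_force: [0.1, 0.0, -0.2]
finger_gap: 0.0517
grip_force: 0.0
```

>>> {"name": "step_arm", "arguments": {"deltas": [[0, 0, 0, 0, 0, 0, 0.22], [0, 0, 0, 0, 0, 0, -0.4], [0, 0, 0, 0, 0, 0, -0.4], [0, 0, 0, 0, 0, 0, -0.4], [0, 0, 0, 0, 0, 0, -0.4]], "newtons": 25}}

```text
clock: 11.5
tcp_pos: [0.4985, -0.3613, 0.0009]
orientation: [0.001, 0.553, 0.833, -0.0]
wrist_force: [-1.4, 1.0, 6.8]
finger_gap: 0.0421
grip_force: 24.7
```

>>> {"name": "step_arm", "arguments": {"deltas": [[0, 0, 9.5, 0, 0, 0, -0.4], [0, 0, 40, 0, 0, 0, -0.4], [0, 0, 45, 0, 0, 0, -0.4], [0, 0, 45, 0, 0, 0, -0.4]]}}

```text
clock: 11.9
tcp_pos: [0.4977, -0.3605, 0.1409]
orientation: [-0.0, 0.553, 0.833, 0.0]
wrist_force: [0.4, -1.0, -0.6]
finger_gap: 0.0419
grip_force: 25.5
```

>>> {"name": "step_arm", "arguments": {"deltas": [[4, 41, 0, 0, 0, 0, -0.4], [4, 41, 0, 0, 0, 0, -0.4], [4, 41, 0, 0, 0, 0, -0.4], [4, 41, 0, 0, 0, 0, -0.4], [4, 41, 0, 0, 0, 0, -0.4]]}}

```text
clock: 12.4
tcp_pos: [0.5181, -0.1544, 0.14]
orientation: [0.0, 0.553, 0.833, 0.0]
wrist_force: [0.5, -0.1, -0.8]
finger_gap: 0.0417
grip_force: 25.5
```

>>> {"name": "step_arm", "arguments": {"deltas": [[4, 41, 0, 0, 0, 0, -0.4], [4, 41, 0, 0, 0, 0, -0.4], [4, 41, 0, 0, 0, 0, -0.4], [0.5, 44.8, 0, 0, 0, 0, -0.4], [0, 0, 0, 0, 0, 0, -0.4]]}}

```text
clock: 12.9
tcp_pos: [0.5301, 0.0166, 0.1398]
orientation: [-0.0, 0.55, 0.835, 0.001]
wrist_force: [-0.3, -0.3, -0.2]
finger_gap: 0.0416
grip_force: 25.5
```

>>> {"name": "step_arm", "arguments": {"deltas": [[0, 0, -30, 0, 0, 0, -0.4], [0, 0, -29, 0, 0, 0, -0.4], [0, 0, 0, 0, 0, 0, -0.4], [0, 0, 0, 0, 0, 0, -0.4], [0, 0, 0, 0, 0, 0, -0.4]]}}

```text
clock: 13.4
tcp_pos: [0.5318, 0.0113, 0.0819]
orientation: [0.001, 0.553, 0.833, 0.0]
wrist_force: [-0.2, 0.1, 0.1]
finger_gap: 0.0418
grip_force: 25.6
```

Run:
```python
from h import *
s=get_state();c=read_camera("wrist");print(s["tcp_pos"],s["finger_gap"],s["grip_force"])
a=np.clip(c["image"][170:310,220:420,::-1].astype(float)*2,0,255).astype(np.uint8)
cv2.imwrite("pics/g3.png",cv2.resize(a,(800,560),interpolation=cv2.INTER_CUBIC))
```

```text
[0.53182299 0.0112592  0.08191065] 0.04176665738199963 25.555546581745148
```

View pics/g3.png

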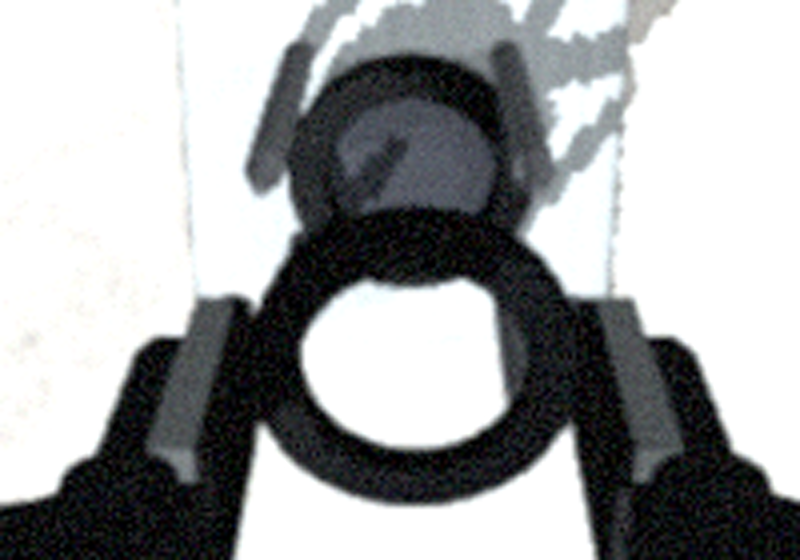

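The first spacer lies flat on the pedestal at (410,150). The held one is ready above it; the arm was still settling, so I'll let it settle and then lower.

>>> {"name": "step_arm", "arguments": {"deltas": [[0, 0, 0, 0, 0, 0, -0.4], [0, 0, 0, 0, 0, 0, -0.4], [0, 0, 0, 0, 0, 0, -0.4], [0, 0, 0, 0, 0, 0, -0.4], [0, 0, 0, 0, 0, 0, -0.4]]}}

```text
clock: 13.95
tcp_pos: [0.5306, 0.0119, 0.0804]
orientation: [0.0, 0.553, 0.833, 0.0]
wrist_force: [0.5, -0.4, -0.4]
finger_gap: 0.0417
grip_force: 25.6
```

```bash
cat > rods.py <<'E'
# tool-frame position of the two camera-side rods (at z=70 tip) from dark blobs, and held ring hole
from h import *
from scipy.spatial.transform import Rotation as R
s=get_state();c=read_camera("wrist");q=s["orientation"];Rt=R.from_quat(np.r_[q[1:],q[0]]).as_matrix();t=s["tcp_pos"];print((t*1000).round(1))
g=cv2.cvtColor(c["image"],cv2.COLOR_RGB2GRAY).astype(float)
for row in(203,207,211):
    r=g[row,270:380];print(row,"dark cols",[270+i for i in range(110) if r[i]<70])
E
python3 rods.py
```

```text
[530.6  11.9  80.4]
203 dark cols [286, 287, 288, 289, 290, 291, 292, 293, 294, 295, 296, 297, 298, 299, 300, 301, 302, 303, 304, 305, 306, 307, 308, 309, 310, 311, 312, 313, 314, 315, 316, 317, 318, 319, 320, 321, 322, 323, 324, 325, 326, 327, 328, 329, 330, 331, 332, 333, 334, 335, 336, 337, 338, 339, 340, 341, 342, 343, 344, 345, 346, 347, 348, 349, 350, 351, 352, 353, 354, 355, 356, 357]
207 dark cols [285, 286, 287, 288, 289, 290, 291, 292, 293, 294, 295, 296, 297, 298, 299, 300, 301, 302, 303, 304, 305, 306, 307, 308, 309, 310, 311, 312, 313, 314, 315, 316, 317, 318, 319, 320, 321, 322, 323, 324, 325, 326, 327, 328, 329, 330, 331, 332, 333, 334, 335, 336, 337, 338, 339, 340, 341, 342, 343, 344, 345, 346, 347, 348, 349, 350, 351, 352, 353, 354, 355, 356, 357]
211 dark cols [284, 285, 286, 287, 288, 289, 290, 291, 292, 293, 294, 295, 296, 297, 298, 299, 300, 301, 302, 303, 304, 305, 306, 307, 308, 309, 310, 311, 312, 313, 314, 315, 316, 317, 318, 319, 320, 321, 322, 323, 324, 325, 326, 327, 328, 329, 330, 331, 332, 333, 334, 335, 336, 337, 338, 339, 340, 341, 342, 343, 344, 345, 346, 347, 348, 349, 350, 351, 352, 353, 354, 355, 356, 357, 358]
```

>>> {"name": "step_arm", "arguments": {"deltas": [[-1.1, 0, 0, 0, 0, 0, -0.4], [0, 0, -8, 0, 0, 0, -0.4], [0, 0, -8, 0, 0, 0, -0.4], [0, 0, -8, 0, 0, 0, -0.4], [0, 0, 0, 0, 0, 0, -0.4]]}}

```text
clock: 14.5
tcp_pos: [0.5283, 0.0121, 0.0546]
orientation: [-0.001, 0.553, 0.833, -0.001]
wrist_force: [0.7, 0.2, -0.3]
finger_gap: 0.0419
grip_force: 25.5
```

>>> {"name": "step_arm", "arguments": {"deltas": [[0, 0, -8, 0, 0, 0, -0.4], [0, 0, -8, 0, 0, 0, -0.4], [0, 0, -8, 0, 0, 0, -0.4], [0, 0, -8, 0, 0, 0, -0.4], [0, 0, 0, 0, 0, 0, -0.4]]}}

```text
clock: 15.0
tcp_pos: [0.5293, 0.012, 0.0234]
orientation: [-0.0, 0.553, 0.833, -0.0]
wrist_force: [-0.8, 0.2, 0.5]
finger_gap: 0.0419
grip_force: 25.5
```

>>> {"name": "step_arm", "arguments": {"deltas": [[0, 0, -2, 0, 0, 0, -0.4], [0, 0, -1, 0, 0, 0, -0.4], [0, 0, 0, 0, 0, 0, -0.4], [0, 0, 0, 0, 0, 0, -0.4]]}}

```text
clock: 15.4
tcp_pos: [0.5295, 0.0119, 0.0227]
orientation: [0.0, 0.553, 0.833, 0.0]
wrist_force: [-4.7, 0.4, 13.0]
finger_gap: 0.042
grip_force: 26.8
```

>>> {"name": "step_arm", "arguments": {"deltas": [[0, 0, 0, 0, 0, 0, 0.22], [0, 0, 0, 0, 0, 0, 0.22], [0, 0, 0, 0, 0, 0, 0.22], [0, 0, 15, 0, 0, 0, 0.22], [0, 0, 45, 0, 0, 0, 0.22]]}}

```text
clock: 15.9
tcp_pos: [0.5258, 0.0123, 0.0778]
orientation: [-0.004, 0.553, 0.833, -0.002]
wrist_force: [0.3, -0.1, -0.2]
finger_gap: 0.0522
grip_force: 0.0
```

>>> {"name": "step_arm", "arguments": {"deltas": [[0, 0, 50, 0, 0, 0, 0.22], [0, 0, 50, 0, 0, 0, 0.22], [0, 0, 50, 0, 0, 0, 0.22], [0, 0, 0, 0, 0, 0, 0.22], [0, 0, 0, 0, 0, 0, 0.22]]}}

```text
clock: 16.4
tcp_pos: [0.5306, 0.0118, 0.2327]
orientation: [0.002, 0.553, 0.833, 0.001]
wrist_force: [-0.3, -0.0, -0.6]
finger_gap: 0.0522
grip_force: 0.0
```

Run:
```python
from h import *
s=get_state();c=read_camera("wrist");print(s["tcp_pos"])
x0,y0,x1,y1=270,110,380,215
T=read_camera("top")
a=cv2.resize(c["image"][y0:y1,x0:x1,::-1],(420,400),interpolation=cv2.INTER_CUBIC)
b=cv2.resize(T["image"][185:280,350:450,::-1],(380,400),interpolation=cv2.INTER_CUBIC)
cv2.imwrite("pics/h1.png",np.clip(np.hstack([a,b]).astype(float)*1.5,0,255).astype(np.uint8))
for d in discs(T):print(*d[:4])
```

```text
[0.53055847 0.01175982 0.23274957]
ring [ 0.493  -0.2663] (393.5, 242.5) 242.0
lens [ 0.5877 -0.357 ] (426.7, 209.1) 218.5
```

View pics/h1.png

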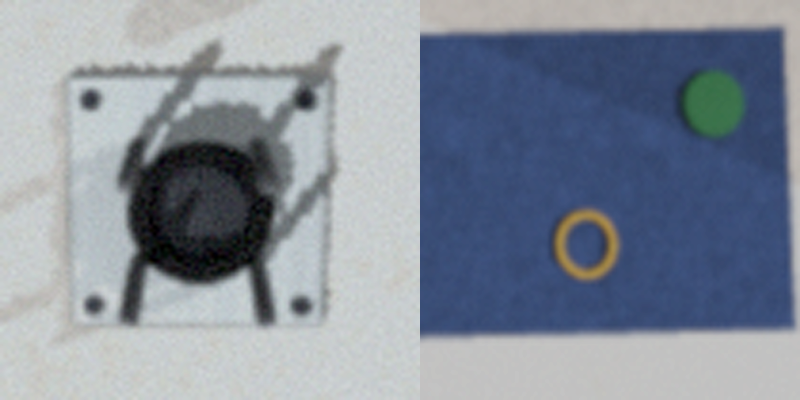

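Both spacers are stacked flat at (200,210). Only the ring (587,243) and the lens (713,103) remain on the mat.

>>> {"name": "step_arm", "arguments": {"deltas": [[6.5, -41, 0, 0, 0, 0, 0.22], [6.5, -41, 0, 0, 0, 0, 0.22], [6.5, -41, 0, 0, 0, 0, 0.22], [6.5, -41, 0, 0, 0, 0, 0.22], [6.5, -41, 0, 0, 0, 0, 0.22]]}}

```text
clock: 17.0
tcp_pos: [0.5611, -0.1942, 0.2288]
orientation: [-0.002, 0.553, 0.833, -0.0]
wrist_force: [0.2, 0.2, -0.1]
finger_gap: 0.0521
grip_force: 0.0
```

>>> {"name": "step_arm", "arguments": {"deltas": [[6.4, -40.6, 0, 0, 0, 0, 0.22], [6.4, -40.6, 0, 0, 0, 0, 0.22], [6.4, -40.6, 0, 0, 0, 0, 0.22], [6.4, -40.6, 0, 0, 0, 0, 0.22], [0, 0, 0, 0, 0, 0, 0.22]]}}

```text
clock: 17.5
tcp_pos: [0.5866, -0.3602, 0.2266]
orientation: [-0.002, 0.555, 0.832, -0.0]
wrist_force: [0.1, -0.9, -0.5]
finger_gap: 0.0522
grip_force: 0.0
```

>>> {"name": "step_arm", "arguments": {"deltas": [[0, 0, 0, 0, 0, 0, 0.22], [0, 0, 0, 0, 0, 0, 0.22], [0, 0, 0, 0, 0, 0, 0.22]]}}

```text
clock: 17.8
tcp_pos: [0.5876, -0.3539, 0.2311]
orientation: [-0.001, 0.552, 0.834, 0.0]
wrist_force: [-0.9, -0.5, -0.4]
finger_gap: 0.052
grip_force: 0.0
```

```bash
python3 avg.py
```

```text
[[ 587.7 -354.   231.5]
 [ 587.8 -354.1  231.7]
 [ 587.9 -354.3  231.9]
 [ 587.9 -354.5  231.9]] yaw 67.07
{'lens': array([ 588.8 , -356.16]), 'ring': array([ 494.11, -266.03])}
{'lens': array([ 588.68, -356.05]), 'ring': array([ 494.19, -265.97])}
{'lens': array([ 588.62, -356.18]), 'ring': array([ 494.14, -266.  ])}
{'lens': array([ 588.73, -356.18]), 'ring': array([ 494.16, -265.96])}
```

>>> {"name": "step_arm", "arguments": {"deltas": [[1, -1.1, -45, 0, 0, 0, 0.22], [0, 0, -48, 0, 0, 0, 0.22], [0, 0, -48, 0, 0, 0, 0.22], [0, 0, -48, 0, 0, 0, 0.22], [0, 0, -26, 0, 0, 0, 0.22]]}}

```text
clock: 18.5
tcp_pos: [0.5865, -0.3544, 0.012]
orientation: [-0.003, 0.553, 0.833, 0.0]
wrist_force: [-1.3, -0.0, -0.9]
finger_gap: 0.052
grip_force: 0.0
```

>>> {"name": "step_arm", "arguments": {"deltas": [[0, 0, 0, 0, 0, 0, 0.22], [0, 0, -6, 0, 0, 0, 0.22], [0, 0, -6, 0, 0, 0, 0.22], [0, 0, -3, 0, 0, 0, 0.22], [0, 0, 0, 0, 0, 0, 0.22]]}}

```text
clock: 19.0
tcp_pos: [0.5892, -0.357, 0.0023]
orientation: [0.001, 0.553, 0.833, -0.0]
wrist_force: [-0.0, 0.4, 0.1]
finger_gap: 0.0526
grip_force: 0.0
```

>>> {"name": "step_arm", "arguments": {"deltas": [[0, 0, 0, 0, 0, 0, 0.22], [0, 0, 0, 0, 0, 0, -0.4], [0, 0, 0, 0, 0, 0, -0.4], [0, 0, 0, 0, 0, 0, -0.4], [0, 0, 0, 0, 0, 0, -0.4]], "newtons": 30}}

```text
clock: 19.5
tcp_pos: [0.5892, -0.3569, 0.0024]
orientation: [0.001, 0.553, 0.833, -0.0]
wrist_force: [-0.9, 0.5, 5.3]
finger_gap: 0.0422
grip_force: 30.2
```

>>> {"name": "step_arm", "arguments": {"deltas": [[0, 0, 10, 0, 0, 0, -0.4], [0, 0, 25, 0, 0, 0, -0.4], [0, 0, 40, 0, 0, 0, -0.4], [0, 0, 40, 0, 0, 0, -0.4], [0, 0, 24, 0, 0, 0, -0.4]]}}

```text
clock: 20.0
tcp_pos: [0.5896, -0.3573, 0.1444]
orientation: [0.002, 0.553, 0.833, -0.0]
wrist_force: [0.3, -1.1, 0.9]
finger_gap: 0.0418
grip_force: 30.5
```

>>> {"name": "step_arm", "arguments": {"deltas": [[-5.9, 36.8, 0, 0, 0, 0, -0.4], [-5.9, 36.8, 0, 0, 0, 0, -0.4], [-5.9, 36.8, 0, 0, 0, 0, -0.4], [-5.9, 36.8, 0, 0, 0, 0, -0.4], [-5.9, 36.8, 0, 0, 0, 0, -0.4]]}}

```text
clock: 20.5
tcp_pos: [0.5586, -0.1712, 0.1407]
orientation: [0.0, 0.553, 0.833, 0.0]
wrist_force: [0.6, -0.2, -1.1]
finger_gap: 0.0424
grip_force: 30.5
```

>>> {"name": "step_arm", "arguments": {"deltas": [[-5.9, 36.8, 0, 0, 0, 0, -0.4], [-5.9, 36.8, 0, 0, 0, 0, -0.4], [-5.9, 36.8, 0, 0, 0, 0, -0.4], [-5.9, 36.8, 0, 0, 0, 0, -0.4], [-6, 37.3, 0, 0, 0, 0, -0.4]]}}

```text
clock: 21.0
tcp_pos: [0.5291, 0.0133, 0.1408]
orientation: [0.0, 0.553, 0.833, 0.0]
wrist_force: [1.4, 0.1, 0.2]
finger_gap: 0.0421
grip_force: 30.5
```

>>> {"name": "step_arm", "arguments": {"deltas": [[0, 0, -30, 0, 0, 0, -0.4], [0, 0, -30, 0, 0, 0, -0.4], [0, 0, 0, 0, 0, 0, -0.4], [0, 0, 0, 0, 0, 0, -0.4], [0, 0, 0, 0, 0, 0, -0.4]]}}

```text
clock: 21.5
tcp_pos: [0.5307, 0.0115, 0.0819]
orientation: [0.001, 0.553, 0.833, 0.001]
wrist_force: [-0.1, 0.6, 0.5]
finger_gap: 0.0422
grip_force: 30.7
```

>>> {"name": "step_arm", "arguments": {"deltas": [[0, 0, 0, 0, 0, 0, -0.4], [0, 0, 0, 0, 0, 0, -0.4], [0, 0, 0, 0, 0, 0, -0.4], [0, 0, 0, 0, 0, 0, -0.4], [0, 0, 0, 0, 0, 0, -0.4]]}}

```text
clock: 22.0
tcp_pos: [0.5296, 0.0119, 0.0804]
orientation: [0.0, 0.553, 0.833, 0.0]
wrist_force: [0.1, -0.7, -0.1]
finger_gap: 0.0417
grip_force: 30.7
```

```bash
cat > held.py <<'E'
from h import *
from scipy.spatial.transform import Rotation as R
import sys
kind,zb,th=sys.argv[1],float(sys.argv[2])/1000,float(sys.argv[3])/1000   # bottom above tcp, thickness
s=get_state();c=read_camera("wrist");q=s["orientation"];Rt=R.from_quat(np.r_[q[1:],q[0]]).as_matrix();t=s["tcp_pos"]
print((t*1000).round(1),s["finger_gap"],s["grip_force"])
h,sa,v=H(c);m=(h>40)&(h<90)&(sa>70)&(v>20) if kind=="lens" else (h>12)&(h<35)&(sa>80)&(v>50)
m[:180]=0;m[330:]=0;m[:,:270]=0;m[:,:][:,380:]=0
ce,st=max(blobs(m,50),key=lambda b:b[1][4]);x,y,w,hh,a=st;print("box",x,y,w,hh,a)
L=lambda u,v,z:(Rt.T@(wz(c,u,v,z)-t)*1000).round(1)
print("centre tool",L(x+(w-1)/2,y+hh*.5,t[2]+zb+th/2)," +x edge",L(x+w/2,y-.5,t[2]+zb)," -x edge",L(x+w/2,y+hh-.5,t[2]+zb+th))
g=cv2.cvtColor(c["image"],cv2.COLOR_RGB2GRAY)
print("rod rows");[print(r,"".join("#" if p<75 else "." for p in g[r,275:375])) for r in range(196,226,3)]
E
python3 held.py lens -0.4 10
```

```text
[529.6  11.9  80.4] 0.04174015096514419 30.658986568450928
box 280 218 86 80 5152
centre tool [ 1.5 -1.2 -4.6]  +x edge [22.1 -0.9  0.4]  -x edge [-20.5  -0.9  -9.6]
rod rows
196 ...............#########..#########################################################.................
199 ..............#####################################################################.................
202 .............#######################################################################................
205 ............#########################################################################.........##.#..
208 ...........##########################################################################...............
211 ..........############################################################################.....#........
214 ..........##############################################################################.#..........
217 ..........##############################################################################............
220 ...........####..######################################################################.............
223 ..................################################################################..................
```

>>> {"name": "step_arm", "arguments": {"deltas": [[0.5, -1.2, 0, 0, 0, 0, -0.4], [0, 0, -5, 0, 0, 0, -0.4], [0, 0, -5, 0, 0, 0, -0.4], [0, 0, -5, 0, 0, 0, -0.4], [0, 0, 0, 0, 0, 0, -0.4]]}}

```text
clock: 22.55
tcp_pos: [0.5292, 0.0108, 0.0642]
orientation: [-0.001, 0.553, 0.833, -0.0]
wrist_force: [0.2, 0.0, -0.7]
finger_gap: 0.042
grip_force: 30.7
```

>>> {"name": "step_arm", "arguments": {"deltas": [[0, 0, -5, 0, 0, 0, -0.4], [0, 0, -5, 0, 0, 0, -0.4], [0, 0, -5, 0, 0, 0, -0.4], [0, 0, -5, 0, 0, 0, -0.4], [0, 0, 0, 0, 0, 0, -0.4]]}}

```text
clock: 23.05
tcp_pos: [0.5294, 0.0108, 0.0444]
orientation: [-0.001, 0.553, 0.833, -0.0]
wrist_force: [-1.0, -0.1, -1.3]
finger_gap: 0.0419
grip_force: 30.7
```

>>> {"name": "step_arm", "arguments": {"deltas": [[0, 0, -5, 0, 0, 0, -0.4], [0, 0, -5, 0, 0, 0, -0.4], [0, 0, -3, 0, 0, 0, -0.4], [0, 0, -2, 0, 0, 0, -0.4], [0, 0, 0, 0, 0, 0, -0.4]]}}

```text
clock: 23.55
tcp_pos: [0.5298, 0.0108, 0.0305]
orientation: [-0.0, 0.553, 0.833, -0.0]
wrist_force: [-1.4, -0.5, 1.6]
finger_gap: 0.0419
grip_force: 30.9
```

Commanded z is now 30, with only a hint of contact. I'll creep down.

>>> {"name": "step_arm", "arguments": {"deltas": [[0, 0, 0, 0, 0, 0, -0.4], [0, 0, -0.5, 0, 0, 0, -0.4], [0, 0, 0, 0, 0, 0, -0.4]]}}

```text
clock: 23.85
tcp_pos: [0.5298, 0.0107, 0.0304]
orientation: [-0.0, 0.553, 0.833, -0.0]
wrist_force: [-3.1, 0.3, 7.1]
finger_gap: 0.042
grip_force: 31.3
```

>>> {"name": "step_arm", "arguments": {"deltas": [[0, 0, -0.5, 0, 0, 0, -0.4], [0, 0, 0, 0, 0, 0, -0.4]]}}

```text
clock: 24.05
tcp_pos: [0.5298, 0.0107, 0.0303]
orientation: [0.0, 0.553, 0.833, -0.0]
wrist_force: [-4.1, 0.1, 11.3]
finger_gap: 0.0421
grip_force: 31.6
```

>>> {"name": "step_arm", "arguments": {"deltas": [[0, 0, -0.5, 0, 0, 0, -0.4], [0, 0, 0, 0, 0, 0, -0.4]]}}

```text
clock: 24.25
tcp_pos: [0.5299, 0.0107, 0.0303]
orientation: [0.0, 0.553, 0.833, 0.0]
wrist_force: [-5.9, 0.8, 13.9]
finger_gap: 0.042
grip_force: 32.0
```

>>> {"name": "step_arm", "arguments": {"deltas": [[0, 0, 1, 0, 0, 0, -0.4], [0, 0, 0, 0, 0, 0, 0.1], [0, 0, 0, 0, 0, 0, 0.2], [0, 0, 0, 0, 0, 0, 0.22], [0, 0, 0, 0, 0, 0, 0.22]]}}

```text
clock: 24.75
tcp_pos: [0.53, 0.0107, 0.0296]
orientation: [-0.0, 0.553, 0.833, 0.0]
wrist_force: [-0.3, 0.1, -0.5]
finger_gap: 0.052
grip_force: 0.0
```

>>> {"name": "step_arm", "arguments": {"deltas": [[0, 0, 8, 0, 0, 0, 0.22], [0, 0, 43.5, 0, 0, 0, 0.22], [0, 0, 50, 0, 0, 0, 0.22], [0, 0, 50, 0, 0, 0, 0.22], [0, 0, 50, 0, 0, 0, 0.22]]}}

```text
clock: 25.25
tcp_pos: [0.5297, 0.0108, 0.2339]
orientation: [0.0, 0.553, 0.833, 0.0]
wrist_force: [2.3, -0.9, -0.6]
finger_gap: 0.0521
grip_force: 0.0
```

>>> {"name": "step_arm", "arguments": {"deltas": [[0, 0, 0, 0, 0, 0, 0.22], [0, 0, 0, 0, 0, 0, 0.22], [0, 0, 0, 0, 0, 0, 0.22]]}}

```text
clock: 25.55
tcp_pos: [0.5294, 0.0108, 0.2306]
orientation: [-0.001, 0.553, 0.833, -0.0]
wrist_force: [-0.4, -0.5, -0.2]
finger_gap: 0.0518
grip_force: 0.0
```

Run:
```python
from h import *
c=read_camera("wrist");T=read_camera("top");s=get_state();print(s["tcp_pos"])
h,sa,v=H(c);m=(h>40)&(h<90)&(sa>70)&(v>20);m[:110]=0;m[230:]=0
for ce,st in blobs(m,30):
    k=(cv2.findContours(m.astype(np.uint8),cv2.RETR_EXTERNAL,cv2.CHAIN_APPROX_NONE)[0])
    print(ce,st,wz(c,*ce,.038).round(4))
    x,y,w,hh,a=st;print([ (1000*wz(c,*p,.038)[:2]).round(1) for p in((x,ce[1]),(x+w-1,ce[1]),(ce[0],y),(ce[0],y+hh-1))])
for d in discs(T):print(*d[:4])
```

```text
[0.52900154 0.01081869 0.22970806]
[324.10687023 168.22900763] [ 306  148   38   40 1179] [0.5294 0.0111 0.038 ]
[array([510.7,   3.3]), array([548.8,  19.4]), array([520.4,  32.3]), array([537.9,  -9. ])]
ring [ 0.4931 -0.2662] (393.4, 242.5) 241.0
```

>>> {"name": "step_arm", "arguments": {"deltas": [[-5.2, -39.4, 0, 0, 0, 0, 0.22], [-5.2, -39.4, 0, 0, 0, 0, 0.22], [-5.2, -39.4, 0, 0, 0, 0, 0.22], [-5.2, -39.4, 0, 0, 0, 0, 0.22], [-5.2, -39.4, 0, 0, 0, 0, 0.22]]}}

```text
clock: 26.15
tcp_pos: [0.503, -0.1873, 0.2298]
orientation: [-0.001, 0.553, 0.833, -0.0]
wrist_force: [1.1, 0.1, -0.0]
finger_gap: 0.0527
grip_force: 0.0
```

>>> {"name": "step_arm", "arguments": {"deltas": [[-5.2, -39.4, 0, 0, 0, 0, 0.22], [-5.2, -39.8, 0, 0, 0, 0, 0.22], [0, 0, 0, 0, 0, 0, 0.22], [0, 0, 0, 0, 0, 0, 0.22], [0, 0, 0, 0, 0, 0, 0.22]]}}

```text
clock: 26.65
tcp_pos: [0.4932, -0.2645, 0.2303]
orientation: [-0.001, 0.553, 0.833, 0.0]
wrist_force: [0.1, -0.0, -0.2]
finger_gap: 0.0524
grip_force: 0.0
```

```bash
python3 avg.py; python3 look.py
```

```text
[[ 493.5 -264.2  230.7]
 [ 493.7 -264.1  230.9]
 [ 493.8 -264.2  231.2]
 [ 493.9 -264.3  231.3]] yaw 67.04
{'spacer': array([ 620.59, -362.03]), 'ring': array([ 493.65, -265.53])}
{'spacer': array([ 621.29, -362.08]), 'ring': array([ 493.78, -265.51])}
{'spacer': array([ 621.78, -362.11]), 'ring': array([ 493.81, -265.61])}
{'spacer': array([ 621.72, -361.95]), 'ring': array([ 493.82, -265.56])}
26.85 [ 0.4939 -0.2643  0.2313] 0.052190005334475084 [-0.     0.552  0.834  0.   ]
spacer [ 621.23 -361.06] diam 24.1 62.1 (np.float64(102.0), np.float64(75.0), np.float64(18.0))
ring [ 493.79 -265.53] diam 45.1 46.1 (np.float64(20.0), np.float64(155.0), np.float64(116.0))
top ring [ 0.493  -0.2662] (393.4, 242.6) 242.5
top spacer [ 0.5219 -0.3437] (421.4, 232.9) 789.0
```

>>> {"name": "step_arm", "arguments": {"deltas": [[0, 0, -45, 0, 0, 0, 0.22], [0, 0, -48, 0, 0, 0, 0.22], [0, 0, -48, 0, 0, 0, 0.22], [0, 0, -48, 0, 0, 0, 0.22], [0, 0, -26, 0, 0, 0, 0.22]]}}

```text
clock: 27.45
tcp_pos: [0.4917, -0.2635, 0.0127]
orientation: [-0.002, 0.553, 0.833, 0.0]
wrist_force: [-0.3, 0.4, 0.4]
finger_gap: 0.0519
grip_force: 0.0
```

>>> {"name": "step_arm", "arguments": {"deltas": [[0, 0, 0, 0, 0, 0, 0.22], [0, 0, -6, 0, 0, 0, 0.22], [0, 0, -6, 0, 0, 0, 0.22], [0, 0, -3.5, 0, 0, 0, 0.22], [0, 0, 0, 0, 0, 0, 0.22]]}}

```text
clock: 27.95
tcp_pos: [0.4942, -0.2658, 0.0015]
orientation: [0.001, 0.553, 0.833, 0.0]
wrist_force: [0.3, 0.2, -0.1]
finger_gap: 0.0521
grip_force: 0.0
```

>>> {"name": "step_arm", "arguments": {"deltas": [[0, 0, 0, 0, 0, 0, 0.22], [0, 0, 0, 0, 0, 0, -0.4], [0, 0, 0, 0, 0, 0, -0.4], [0, 0, 0, 0, 0, 0, -0.4], [0, 0, 0, 0, 0, 0, -0.4]], "newtons": 30}}

```text
clock: 28.45
tcp_pos: [0.4941, -0.2658, 0.0018]
orientation: [0.001, 0.553, 0.833, -0.0]
wrist_force: [-0.2, 1.2, 5.2]
finger_gap: 0.042
grip_force: 29.8
```

>>> {"name": "step_arm", "arguments": {"deltas": [[0, 0, 10, 0, 0, 0, -0.4], [0, 0, 45, 0, 0, 0, -0.4], [0, 0, 45, 0, 0, 0, -0.4], [0, 0, 39.5, 0, 0, 0, -0.4]]}}

```text
clock: 28.85
tcp_pos: [0.4937, -0.2655, 0.1429]
orientation: [0.001, 0.553, 0.833, 0.0]
wrist_force: [1.2, -1.2, -1.0]
finger_gap: 0.0417
grip_force: 30.6
```

>>> {"name": "step_arm", "arguments": {"deltas": [[5.2, 39.4, 0, 0, 0, 0, -0.4], [5.2, 39.4, 0, 0, 0, 0, -0.4], [5.2, 39.4, 0, 0, 0, 0, -0.4], [5.2, 39.4, 0, 0, 0, 0, -0.4]]}}

```text
clock: 29.25
tcp_pos: [0.5145, -0.1067, 0.1411]
orientation: [0.0, 0.553, 0.833, 0.0]
wrist_force: [1.7, -0.5, 0.2]
finger_gap: 0.0419
grip_force: 30.6
```

>>> {"name": "step_arm", "arguments": {"deltas": [[5.2, 39.4, 0, 0, 0, 0, -0.4], [5.2, 39.4, 0, 0, 0, 0, -0.4], [5.2, 39.8, 0, 0, 0, 0, -0.4], [0, 0, -30, 0, 0, 0, -0.4], [0, 0, -30, 0, 0, 0, -0.4]]}}

```text
clock: 29.75
tcp_pos: [0.5315, 0.0123, 0.0813]
orientation: [0.002, 0.552, 0.834, 0.001]
wrist_force: [-0.1, 0.4, -0.9]
finger_gap: 0.0417
grip_force: 30.6
```

>>> {"name": "step_arm", "arguments": {"deltas": [[0, 0, 0, 0, 0, 0, -0.4], [0, 0, 0, 0, 0, 0, -0.4], [0, 0, 0, 0, 0, 0, -0.4], [0, 0, 0, 0, 0, 0, -0.4], [0, 0, 0, 0, 0, 0, -0.4]]}}

```text
clock: 30.25
tcp_pos: [0.531, 0.0103, 0.0816]
orientation: [0.001, 0.553, 0.833, 0.001]
wrist_force: [0.4, 0.2, -0.9]
finger_gap: 0.042
grip_force: 30.6
```

```bash
python3 held.py ring 0 8
```

```text
[531.   10.3  81.6] 0.04199273679552327 30.644588470458984
box 283 220 83 76 2170
centre tool [ 1.2 -0.4 -4. ]  +x edge [21.2 -0.2 -0. ]  -x edge [-20.3  -0.1  -8. ]
rod rows
196 .............######################################################################.....#.........#.
199 ............#######################################################################..#.#.........###
202 ...........##########################################################################........#...##.
205 ..........###########################################################################.....###.......
208 .........############################################################################....#..#.......
211 ........################################################################################............
214 .........##############################################################################.............
217 ...............######################################################################...............
220 ...............###################################################################..................
223 ................################################################################....................
```

>>> {"name": "step_arm", "arguments": {"deltas": [[0, 0, -5, 0, 0, 0, -0.4], [0, 0, -5, 0, 0, 0, -0.4], [0, 0, -5, 0, 0, 0, -0.4], [0, 0, -5, 0, 0, 0, -0.4], [0, 0, 0, 0, 0, 0, -0.4]]}}

```text
clock: 30.8
tcp_pos: [0.5292, 0.0108, 0.0592]
orientation: [-0.001, 0.553, 0.833, -0.0]
wrist_force: [0.4, -0.6, -0.2]
finger_gap: 0.042
grip_force: 30.6
```

>>> {"name": "step_arm", "arguments": {"deltas": [[0, 0, -7, 0, 0, 0, -0.4], [0, 0, -7, 0, 0, 0, -0.4], [0, 0, -5, 0, 0, 0, -0.4], [0, 0, 0, 0, 0, 0, -0.4]]}}

```text
clock: 31.2
tcp_pos: [0.5296, 0.0108, 0.0405]
orientation: [-0.001, 0.553, 0.833, -0.0]
wrist_force: [0.0, 0.5, -0.5]
finger_gap: 0.0413
grip_force: 30.6
```

>>> {"name": "step_arm", "arguments": {"deltas": [[0, 0, -1.5, 0, 0, 0, -0.4], [0, 0, 0, 0, 0, 0, -0.4], [0, 0, 0, 0, 0, 0, -0.4]]}}

```text
clock: 31.5
tcp_pos: [0.5302, 0.0107, 0.0399]
orientation: [0.0, 0.553, 0.833, 0.0]
wrist_force: [-1.0, 0.1, -0.4]
finger_gap: 0.0414
grip_force: 30.6
```

>>> {"name": "step_arm", "arguments": {"deltas": [[0, 0, -1, 0, 0, 0, -0.4], [0, 0, 0, 0, 0, 0, -0.4], [0, 0, 0, 0, 0, 0, -0.4]]}}

```text
clock: 31.8
tcp_pos: [0.5303, 0.0107, 0.0398]
orientation: [0.0, 0.553, 0.833, 0.0]
wrist_force: [-2.4, -0.8, 7.0]
finger_gap: 0.0415
grip_force: 31.3
```

>>> {"name": "step_arm", "arguments": {"deltas": [[0, 0, 0.5, 0, 0, 0, -0.4], [0, 0, 0, 0, 0, 0, 0.22], [0, 0, 0, 0, 0, 0, 0.22], [0, 0, 0, 0, 0, 0, 0.22]]}}

```text
clock: 32.2
tcp_pos: [0.53, 0.0107, 0.0392]
orientation: [-0.0, 0.553, 0.833, -0.0]
wrist_force: [-0.0, -0.2, 0.0]
finger_gap: 0.0523
grip_force: 0.0
```

>>> {"name": "step_arm", "arguments": {"deltas": [[0, 0, 8, 0, 0, 0, 0.22], [0, 0, 46, 0, 0, 0, 0.22], [0, 0, 46, 0, 0, 0, 0.22], [0, 0, 46, 0, 0, 0, 0.22], [0, 0, 46, 0, 0, 0, 0.22]]}}

```text
clock: 32.7
tcp_pos: [0.5297, 0.0108, 0.2338]
orientation: [0.0, 0.553, 0.833, 0.0]
wrist_force: [1.4, 0.3, 0.2]
finger_gap: 0.0524
grip_force: 0.0
```

>>> {"name": "step_arm", "arguments": {"deltas": [[0, 0, 0, 0, 0, 0, 0.22], [0, 0, 0, 0, 0, 0, 0.22], [0, 0, 0, 0, 0, 0, 0.22], [0, 0, 0, 0, 0, 0, 0.22]]}}

```text
clock: 33.1
tcp_pos: [0.529, 0.0109, 0.2296]
orientation: [-0.001, 0.553, 0.833, -0.001]
wrist_force: [0.4, -0.4, -0.2]
finger_gap: 0.0521
grip_force: 0.0
```

Run:
```python
from h import *
c=read_camera("wrist");s=get_state();print(s["tcp_pos"])
h,sa,v=H(c);m=(h>12)&(h<35)&(sa>80)&(v>50);m[:110]=0;m[230:]=0
for ce,st in blobs(m,30):
    x,y,w,hh,a=st;q=(x+(w-1)/2,y+(hh-1)/2);print(q,st,(wz(c,*q,.046)*1000).round(1))
    for p in((x,q[1]),(x+w-1,q[1]),(q[0],y),(q[0],y+hh-1)): print((1000*wz(c,*p,.046)[:2]).round(1))
S=read_camera("side")
# quick tag/stand view: wrist (whole tag area) 
a=cv2.resize(c["image"][110:230,270:390,::-1],(400,400),interpolation=cv2.INTER_CUBIC)
b=cv2.resize(S["image"][180:250,260:330,::-1],(400,400),interpolation=cv2.INTER_CUBIC)
cv2.imwrite("pics/h2.png",np.clip(np.hstack([a,b]).astype(float)*1.5,0,255).astype(np.uint8))
```

```text
[0.52906565 0.01080974 0.22962632]
(np.float64(325.5), np.float64(170.5)) [306 151  40  40 594] [530.1  11.5  46. ]
[510.5   3.3]
[549.6  19.8]
[521.7  31.4]
[538.8  -9. ]
```

View pics/h2.png

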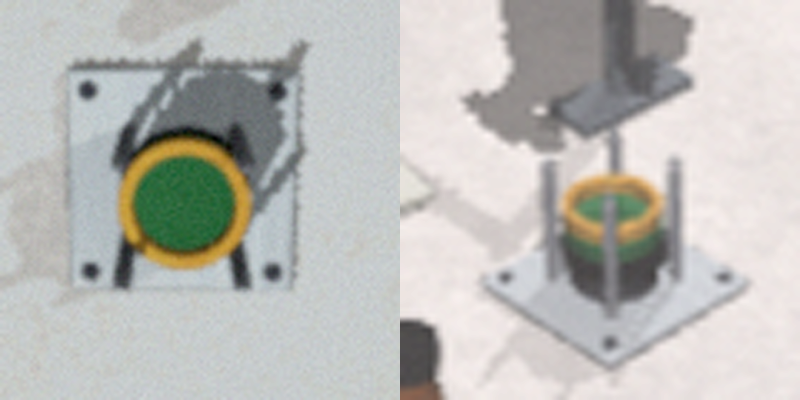

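The stack is complete: black spacers, then green glass, then the brass ring, flat between the rods. Now the tag.

>>> {"name": "step_arm", "arguments": {"deltas": [[-18.5, 28.6, 0, 0, 0, -2.3, 0.22], [-18.5, 28.6, 0, 0, 0, -2.3, 0.22], [-18.5, 28.6, 0, 0, 0, -2.3, 0.22], [-18.5, 28.6, 0, 0, 0, -2.3, 0.22], [-18.5, 28.4, 0, 0, 0, -2.4, 0.22]]}}

```text
clock: 33.7
tcp_pos: [0.4363, 0.1544, 0.2305]
orientation: [-0.001, 0.635, 0.772, -0.001]
wrist_force: [-0.3, -0.2, -0.1]
finger_gap: 0.0522
grip_force: 0.0
```

>>> {"name": "step_arm", "arguments": {"deltas": [[0, 0, 0, 0, 0, 0, 0.1], [0, 0, 0, 0, 0, 0, 0.1], [0, 0, 0, 0, 0, 0, 0.1], [0, 0, 0, 0, 0, 0, 0.1], [0, 0, 0, 0, 0, 0, 0.1]]}}

```text
clock: 34.2
tcp_pos: [0.4381, 0.1528, 0.2311]
orientation: [-0.0, 0.635, 0.773, -0.0]
wrist_force: [0.4, 0.8, 0.0]
finger_gap: 0.047
grip_force: 0.0
```

Run:
```python
from h import *
c=read_camera("wrist");s=get_state();print(s["tcp_pos"],s["orientation"])
cv2.imwrite("pics/t1.png",cv2.resize(np.clip(c["image"][90:290,190:450,::-1].astype(float)*1.5,0,255).astype(np.uint8),(780,600),interpolation=cv2.INTER_CUBIC))
```

```text
[0.43800663 0.15283711 0.23115161] [-2.12667362e-05  6.34877062e-01  7.72613169e-01 -7.96492857e-05]
```

View pics/t1.png

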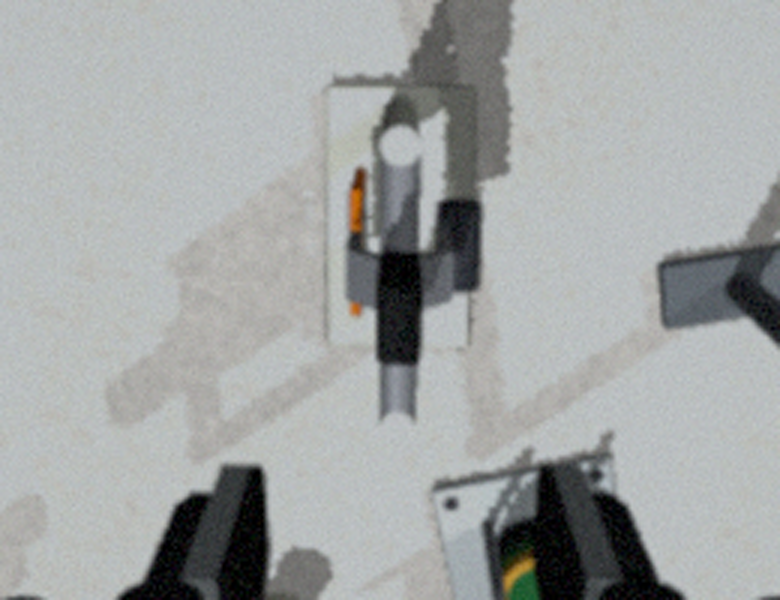

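The wrist view shows the grip block at x 379–419, y 253–363 in the crop, aligned with the tool. The bar is vertical in the image, so the yaw is right.

Run:
```python
from h import *
from scipy.spatial.transform import Rotation as R
s=get_state();c=read_camera("wrist");q=s["orientation"];Rt=R.from_quat(np.r_[q[1:],q[0]]).as_matrix();t=s["tcp_pos"];print(t,Rt[:,:2].round(3))
f=lambda X,Y:((X+.5)/3-.5+190,(Y+.5)/3-.5+90)
L=lambda p,z:(Rt.T@(wz(c,*f(*p),z)-t)*1000).round(1)
print("far top edge",L((399,363),.147),"near bottom edge",L((400,253),.109))
print("sides top",L((379,350),.147),L((420,350),.147))
print("bar",L((400,160),.106),L((398,410),.106)," post end caps",L((400,145),.106))
# rail bands via top, with corrected shift
print("rail dir")
```

```text
[0.43800663 0.15283711 0.23115161] [[-0.194  0.981]
 [ 0.981  0.194]
 [-0.    -0.   ]]
far top edge [-7.6 -1.  84.2] near bottom edge [ 12.2  -0.8 122.2]
sides top [-3.9 -6.3 84.2] [-3.9  4.5 84.2]
bar [ 39.5  -0.8 125.1] [-39.9  -1.4 125.2]  post end caps [ 43.9  -0.8 125.1]
rail dir
```

>>> {"name": "step_arm", "arguments": {"deltas": [[-0.4, 1.8, -30, 0, 0, 0, 0.1], [0, 0, -35, 0, 0, 0, 0.1], [0, 0, -30, 0, 0, 0, 0.1], [0, 0, -15, 0, 0, 0, 0.1], [0, 0, -6, 0, 0, 0, 0.1]]}}

```text
clock: 34.8
tcp_pos: [0.436, 0.1548, 0.1135]
orientation: [-0.001, 0.635, 0.773, -0.001]
wrist_force: [-0.7, 1.1, -0.1]
finger_gap: 0.0467
grip_force: 0.0
```

>>> {"name": "step_arm", "arguments": {"deltas": [[0, 0, 0, 0, 0, 0, 0.1], [0, 0, 0, 0, 0, 0, 0.1], [0, 0, 0, 0, 0, 0, 0.1]]}}

```text
clock: 35.1
tcp_pos: [0.4382, 0.1554, 0.1165]
orientation: [0.001, 0.634, 0.773, 0.001]
wrist_force: [-0.1, -1.0, -0.4]
finger_gap: 0.0467
grip_force: 0.0
```

>>> {"name": "step_arm", "arguments": {"deltas": [[0, 0, 0, 0, 0, 0, -1], [0, 0, 0, 0, 0, 0, -1], [0, 0, 0, 0, 0, 0, -1], [0, 0, 0, 0, 0, 0, -1], [0, 0, 0, 0, 0, 0, -1]], "newtons": 60}}

```text
clock: 35.6
tcp_pos: [0.4371, 0.1553, 0.1158]
orientation: [0.0, 0.634, 0.773, 0.0]
wrist_force: [-1.5, -0.1, 6.7]
finger_gap: 0.0106
grip_force: 59.2
```

>>> {"name": "step_arm", "arguments": {"deltas": [[0, 0, 10, 0, 0, 0, -1], [0, 0, 25, 0, 0, 0, -1], [0, 0, 30, 0, 0, 0, -1], [0, 0, 30, 0, 0, 0, -1], [0, 0, 20, 0, 0, 0, -1]]}}

```text
clock: 36.1
tcp_pos: [0.4379, 0.1555, 0.2329]
orientation: [0.001, 0.634, 0.773, 0.001]
wrist_force: [0.1, -0.3, -0.7]
finger_gap: 0.0113
grip_force: 58.6
```

>>> {"name": "step_arm", "arguments": {"deltas": [[0, 0, 0, 0, 0, 0, -1], [0, 0, 0, 0, 0, 0, -1], [0, 0, 0, 0, 0, 0, -1], [0, 0, 0, 0, 0, 0, -1], [0, 0, 0, 0, 0, 0, -1]]}}

```text
clock: 36.6
tcp_pos: [0.4366, 0.1552, 0.2293]
orientation: [-0.001, 0.634, 0.773, -0.001]
wrist_force: [0.2, -0.4, -0.1]
finger_gap: 0.0109
grip_force: 58.7
```

```bash
cat > bands.py <<'E'
from h import *
for n in("wrist","top"):
    c=read_camera(n);h,s,v=H(c);Z=wz if n=="wrist" else onz
    if n=="wrist": t=get_state();print("tcp",(t["tcp_pos"]*1000).round(1),t["orientation"].round(3),t["finger_gap"])
    for nm,lo,hi in(("blue",100,130),("green",40,95)):
        m=((h>lo)&(h<hi)&(s>70)&(v>25)).astype(np.uint8)
        for k in cv2.findContours(m,cv2.RETR_EXTERNAL,cv2.CHAIN_APPROX_NONE)[0]:
            if cv2.contourArea(k)<25: continue
            (u,w),(a,b),_=cv2.minAreaRect(k);P=(Z(c,u,w,.12)*1000)
            if not(470<P[0]<620 and 150<P[1]<380): continue
            bp=cv2.boxPoints(((u,w),(a,b),_));i=0 if a<b else 0
            e=[(bp[0]+bp[1])/2,(bp[2]+bp[3])/2] if np.linalg.norm(bp[0]-bp[1])<np.linalg.norm(bp[1]-bp[2]) else [(bp[1]+bp[2])/2,(bp[3]+bp[0])/2]
            E=[Z(c,*x,.12)*1000 for x in e]
            print(n,nm,"px",(round(u,1),round(w,1)),"axis pt",P[:2].round(1),"at 124:",(Z(c,u,w,.124)[:2]*1000).round(1),"len",np.linalg.norm(E[0]-E[1]).round(1),"ends",*[x[:2].round(1) for x in E])
E
python3 bands.py
```

```text
tcp [436.7 155.2 229.5] [-0.001  0.634  0.773 -0.001] 0.011317439601064265
wrist blue px (475.0, 169.5) axis pt [567.2 203.2] at 124: [564.8 203.7] len 37.0 ends [561.3 220.4] [573.6 185.5]
wrist green px (461.8, 26.0) axis pt [522.1 323.7] at 124: [520.5 322.3] len 32.6 ends [516.9 339.3] [527.5 308.4]
top blue px (215.4, 208.2) axis pt [565.5 204.3] at 124: [565.2 203.5] len 34.4 ends [571.5 188.1] [559.5 220.4]
top green px (166.2, 224.8) axis pt [520.6 323.8] at 124: [520.5 322.6] len 27.9 ends [525.4 310.7] [515.7 336.9]
```

>>> {"name": "step_arm", "arguments": {"deltas": [[25.7, 9.9, 0, 0, 0, 1.9, -1], [25.7, 9.9, 0, 0, 0, 1.9, -1], [25.7, 9.9, 0, 0, 0, 1.9, -1], [25.7, 10, 0, 0, 0, 1.9, -1], [25.8, 10, 0, 0, 0, 1.8, -1]]}}

```text
clock: 37.2
tcp_pos: [0.5667, 0.2054, 0.2299]
orientation: [-0.0, 0.568, 0.823, -0.0]
wrist_force: [-0.5, -0.6, -2.0]
finger_gap: 0.0113
grip_force: 58.8
```

>>> {"name": "step_arm", "arguments": {"deltas": [[0, 0, 0, 0, 0, 0, -1], [0, 0, 0, 0, 0, 0, -1], [0, 0, 0, 0, 0, 0, -1], [0, 0, 0, 0, 0, 0, -1], [0, 0, 0, 0, 0, 0, -1]]}}

```text
clock: 37.7
tcp_pos: [0.5652, 0.2048, 0.2308]
orientation: [0.0, 0.569, 0.822, 0.0]
wrist_force: [0.2, -0.1, -1.0]
finger_gap: 0.0108
grip_force: 59.0
```

```bash
python3 bands.py
python3 - <<'E'
from h import *
c=read_camera("wrist");S=read_camera("side")
a=cv2.resize(c["image"][60:300,190:450,::-1],(420,388),interpolation=cv2.INTER_CUBIC)
b=cv2.resize(S["image"][75:190,230:340,::-1],(371,388),interpolation=cv2.INTER_CUBIC)
cv2.imwrite("pics/t2.png",np.clip(np.hstack([a,b]).astype(float)*1.5,0,255).astype(np.uint8))
E
```

```text
tcp [565.3 204.9 230.8] [0.    0.569 0.822 0.   ] 0.011029215159033894
wrist blue px (325.5, 193.5) axis pt [567.2 203.3] at 124: [566.7 204.5] len 37.5 ends [560.7 220.4] [574.  185.4]
wrist green px (325.5, 41.0) axis pt [521.7 323.4] at 124: [522.  322.7] len 32.1 ends [516.  338.5] [527.4 308.5]
```

View pics/t2.png

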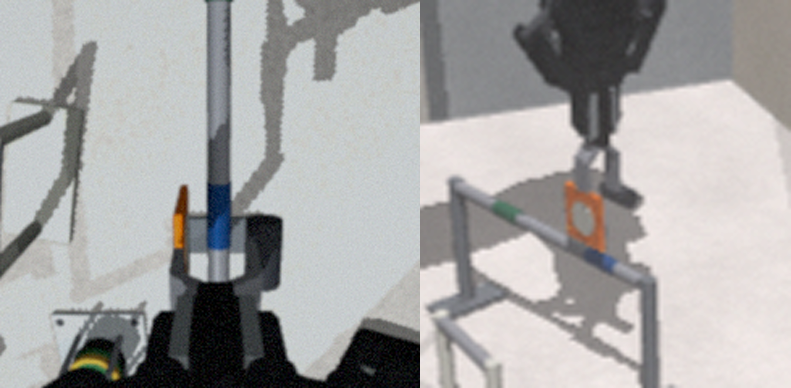

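The tag straddles the rail over the blue band (218,215 in the wrist crop). The rail is about 2 mm to the right of the hand centre, so I'll shift and lower.

>>> {"name": "step_arm", "arguments": {"deltas": [[2.2, -0.2, 0, 0, 0, 0, -1], [0, 0, -10, 0, 0, 0, -1], [0, 0, -15, 0, 0, 0, -1], [0, 0, -15, 0, 0, 0, -1], [0, 0, 0, 0, 0, 0, -1]]}}

```text
clock: 38.4
tcp_pos: [0.5663, 0.2044, 0.1872]
orientation: [-0.002, 0.569, 0.822, -0.002]
wrist_force: [-0.8, -0.7, -1.8]
finger_gap: 0.011
grip_force: 58.9
```

>>> {"name": "step_arm", "arguments": {"deltas": [[0, 0, -15, 0, 0, 0, -1], [0, 0, -15, 0, 0, 0, -1], [0, 0, -10, 0, 0, 0, -1], [0, 0, -5, 0, 0, 0, -1], [0, 0, 0, 0, 0, 0, -1]]}}

```text
clock: 38.9
tcp_pos: [0.5676, 0.2047, 0.1448]
orientation: [-0.0, 0.569, 0.822, -0.0]
wrist_force: [0.1, -0.9, -1.1]
finger_gap: 0.0112
grip_force: 59.2
```

>>> {"name": "step_arm", "arguments": {"deltas": [[0, 0, -3, 0, 0, 0, -1], [0, 0, -3, 0, 0, 0, -1], [0, 0, -2, 0, 0, 0, -1], [0, 0, 0, 0, 0, 0, -1], [0, 0, 0, 0, 0, 0, -1]]}}

```text
clock: 39.4
tcp_pos: [0.568, 0.2048, 0.1374]
orientation: [0.0, 0.569, 0.822, 0.0]
wrist_force: [-0.1, 0.1, -1.7]
finger_gap: 0.0111
grip_force: 59.2
```

>>> {"name": "step_arm", "arguments": {"deltas": [[0, 0, -1, 0, 0, 0, -1], [0, 0, 0, 0, 0, 0, -1], [0, 0, 0, 0, 0, 0, -1]]}}

```text
clock: 39.7
tcp_pos: [0.5682, 0.2048, 0.1368]
orientation: [0.0, 0.569, 0.822, 0.0]
wrist_force: [-1.1, 0.4, 2.5]
finger_gap: 0.0111
grip_force: 59.6
```

>>> {"name": "step_arm", "arguments": {"deltas": [[0, 0, -1, 0, 0, 0, -1], [0, 0, 0, 0, 0, 0, -1], [0, 0, 0, 0, 0, 0, -1]]}}

```text
clock: 40.0
tcp_pos: [0.5682, 0.2049, 0.1367]
orientation: [0.001, 0.569, 0.822, 0.001]
wrist_force: [-2.5, -1.1, 7.8]
finger_gap: 0.0108
grip_force: 60.6
```

>>> {"name": "step_arm", "arguments": {"deltas": [[0, 0, -0.5, 0, 0, 0, -1], [0, 0, 0, 0, 0, 0, -1], [0, 0, 0, 0, 0, 0, -1]]}}

```text
clock: 40.3
tcp_pos: [0.5682, 0.2049, 0.1367]
orientation: [0.001, 0.569, 0.822, 0.001]
wrist_force: [-3.7, -1.1, 10.3]
finger_gap: 0.0109
grip_force: 60.9
```

>>> {"name": "step_arm", "arguments": {"deltas": [[-0.7, -0.2, 0.7, 0, 0, 0, -1], [-1.8, 4.7, 0, 0, 0, 0, -1], [-3.5, 9.3, 0, 0, 0, 0, -1], [-3.5, 9.4, 0, 0, 0, 0, -1], [0, 0, 0, 0, 0, 0, -1]]}}

```text
clock: 40.8
tcp_pos: [0.5583, 0.2286, 0.136]
orientation: [0.0, 0.569, 0.823, 0.0]
wrist_force: [-1.3, -0.4, 4.5]
finger_gap: 0.011
grip_force: 60.0
```

>>> {"name": "step_arm", "arguments": {"deltas": [[-3.5, 9.4, 0, 0, 0, 0, -1], [-3.5, 9.3, 0, 0, 0, 0, -1], [-3.6, 9.4, 0, 0, 0, 0, -1], [0, 0, 0, 0, 0, 0, -1]]}}

```text
clock: 41.2
tcp_pos: [0.5478, 0.2566, 0.1359]
orientation: [0.0, 0.569, 0.823, 0.0]
wrist_force: [-1.4, -2.5, 5.9]
finger_gap: 0.0111
grip_force: 60.1
```

>>> {"name": "step_arm", "arguments": {"deltas": [[-3.5, 9.4, 0, 0, 0, 0, -1], [-3.5, 9.3, 0, 0, 0, 0, -1], [-3.6, 9.4, 0, 0, 0, 0, -1], [-3.5, 9.3, 0, 0, 0, 0, -1], [0, 0, 0, 0, 0, 0, -1]]}}

```text
clock: 41.7
tcp_pos: [0.5336, 0.294, 0.136]
orientation: [0.0, 0.569, 0.823, 0.0]
wrist_force: [-1.7, -1.6, 6.0]
finger_gap: 0.0112
grip_force: 60.1
```

>>> {"name": "step_arm", "arguments": {"deltas": [[-3.5, 9.3, 0, 0, 0, 0, -1], [0, 0, 0, 0, 0, 0, -1], [0, 0, 0, 0, 0, 0, -1], [0, 0, 0, 0, 0, 0, -1], [0, 0, 0, 0, 0, 0, -1]]}}

```text
clock: 42.2
tcp_pos: [0.5302, 0.303, 0.136]
orientation: [-0.0, 0.569, 0.822, 0.0]
wrist_force: [-1.4, -1.8, 5.2]
finger_gap: 0.011
grip_force: 60.1
```

```bash
python3 bands.py
python3 - <<'E'
from h import *
# profile along the rail column in the wrist view, to see hook edge vs green band
c=read_camera("wrist");h,s,v=H(c)
for r in range(150,262,3): print(r,[tuple(int(a[r,u]) for a in(h,s,v)) for u in(318,323,328)])
E
```

```text
tcp [530.2 303.  136. ] [0.    0.569 0.822 0.   ] 0.010921312864248089
wrist green px (323.0, 207.0) axis pt [521.7 323.1] at 124: [521.2 324.5] len 30.7 ends [516.5 337. ] [527.3 308.2]
top blue px (215.4, 208.2) axis pt [565.5 204.3] at 124: [565.2 203.5] len 34.4 ends [571.5 188.1] [559.5 220.4]
150 [(129, 36, 50), (115, 26, 58), (115, 27, 57)]
153 [(100, 29, 52), (90, 8, 61), (120, 16, 64)]
156 [(126, 25, 51), (105, 26, 60), (130, 13, 57)]
159 [(100, 16, 47), (126, 22, 59), (108, 20, 63)]
162 [(130, 29, 52), (107, 27, 65), (90, 26, 60)]
165 [(126, 20, 65), (138, 21, 61), (90, 4, 58)]
168 [(109, 22, 94), (111, 29, 61), (105, 16, 63)]
171 [(113, 24, 97), (105, 24, 64), (115, 25, 61)]
174 [(113, 24, 96), (113, 19, 108), (120, 12, 65)]
177 [(110, 15, 102), (99, 17, 103), (128, 18, 57)]
180 [(107, 23, 100), (111, 17, 103), (120, 22, 57)]
183 [(83, 73, 56), (84, 19, 68), (70, 71, 43)]
186 [(78, 127, 44), (84, 166, 40), (75, 124, 41)]
189 [(70, 106, 36), (71, 114, 38), (83, 146, 35)]
192 [(76, 135, 36), (68, 138, 35), (80, 140, 40)]
195 [(71, 124, 35), (77, 180, 41), (80, 238, 30)]
198 
[... 368 characters left out ...]
1, 103, 42), (80, 124, 41)]
222 [(80, 180, 34), (78, 177, 36), (72, 113, 45)]
225 [(69, 124, 33), (75, 174, 38), (76, 121, 40)]
228 [(74, 167, 29), (82, 113, 34), (80, 173, 34)]
231 [(77, 168, 35), (80, 138, 37), (81, 165, 37)]
234 [(84, 170, 21), (62, 155, 23), (73, 109, 21)]
237 [(93, 255, 11), (165, 255, 2), (0, 0, 0)]
240 [(120, 255, 3), (110, 255, 3), (77, 198, 9)]
243 [(34, 179, 10), (141, 221, 15), (102, 182, 7)]
246 [(0, 0, 0), (60, 221, 15), (30, 85, 9)]
249 [(150, 26, 10), (60, 255, 9), (0, 255, 1)]
252 [(60, 255, 5), (170, 85, 9), (33, 255, 10)]
255 [(90, 255, 6), (0, 0, 0), (36, 255, 5)]
258 [(120, 102, 5), (120, 255, 10), (0, 0, 0)]
261 [(168, 71, 18), (8, 255, 4), (5, 234, 12)]
```

Run:
```python
from h import *
from scipy.spatial.transform import Rotation as R
s=get_state();c=read_camera("wrist");q=s["orientation"];Rt=R.from_quat(np.r_[q[1:],q[0]]).as_matrix();t=s["tcp_pos"];print(t)
L=lambda u,v,z:(Rt.T@(wz(c,u,v,z)-t)*1000).round(1)
h,sa,v=H(c)
g=((h>55)&(h<100)&(sa>60)&(v>25))[150:260,317:330].mean(1)
rows=150+np.where(g>.5)[0];print(rows.min(),rows.max())
V=v[150:262,319:328].mean(1);print("V",V[75:100].round(0))
print("far end",L(323,rows.min()-.5,.126),L(323,rows.min()-.5,.124))
for r in(233.5,234.5,235.5):print("block front bottom",L(323,r,.129))
print("green mean", L(323,207,.126))
# hook edges: print rows at columns left/right of the block
for u in(306,309,312,334,337,340):print(u,v[205:262:3,u])
```

```text
[0.53022113 0.30302321 0.13596529]
184 233
V [38. 35. 37. 38. 35. 36. 37. 39. 35. 16. 12.  6.  8.  5.  7.  7.  6.  5.
  7.  5.  4.  9. 10.  7.  7.]
far end [37.  -0.9 10. ] [36.4 -0.9 12. ]
block front bottom [ 9.9 -0.9  7. ]
block front bottom [ 9.3 -0.9  7. ]
block front bottom [ 8.7 -0.9  7. ]
green mean [24.1 -0.9 10. ]
306 [65 62 67 65 62 69 53 61 59 40 39 41 39 42 41 41 39 40 46]
309 [131 122 129 129 131 130 130 130 126  46  28  38  32  22  24  21  20  18
  15]
312 [28 19 23 21 35 27 27 30 28 24 25  9 14  6  9  0 10  9  5]
334 [32 32 39 29 35 38 36 47 42 32 26 28 30  5 19  0  4  6 10]
337 [134 136 131 135 136 134 135 135 131  45  44  52  54  11  10   8  14   5
   7]
340 [130 124 122 123 123 120 120 122  93  32  48  58  53  38  43  36  39  40
  38]
```

>>> {"name": "step_arm", "arguments": {"deltas": [[-3.0, 8.0, 0, 0, 0, 0, -1], [-3.0, 8.0, 0, 0, 0, 0, -1], [-1.4, 3.7, 0, 0, 0, 0, -1], [0, 0, 0, 0, 0, 0, -1], [0, 0, 0, 0, 0, 0, -1]]}}

```text
clock: 42.9
tcp_pos: [0.5231, 0.3219, 0.1359]
orientation: [0.001, 0.569, 0.822, -0.0]
wrist_force: [-0.1, -3.2, 6.5]
finger_gap: 0.0112
grip_force: 60.2
```

>>> {"name": "step_arm", "arguments": {"deltas": [[0, 0, 0, 0, 0, 0, -1], [0, 0, 0, 0, 0, 0, -1], [0, 0, 0, 0, 0, 0, -1], [0, 0, 0, 0, 0, 0, -1], [0, 0, 0, 0, 0, 0, -1]]}}

```text
clock: 43.4
tcp_pos: [0.5231, 0.3219, 0.136]
orientation: [0.001, 0.569, 0.822, -0.0]
wrist_force: [-0.4, -3.9, 5.7]
finger_gap: 0.0111
grip_force: 60.2
```

Run:
```python
from h import *
from scipy.spatial.transform import Rotation as R
s=get_state();c=read_camera("wrist");q=s["orientation"];Rt=R.from_quat(np.r_[q[1:],q[0]]).as_matrix();t=s["tcp_pos"];print(t,s["wrist_force"].round(1))
L=lambda u,v,z:(Rt.T@(wz(c,u,v,z)-t)*1000).round(1)
h,sa,v=H(c)
G=((h>55)&(h<100)&(sa>60)&(v>25))
g=G[150:260,317:330].mean(1);rows=150+np.where(g>.5)[0];print(rows.min(),rows.max(),L(323,rows.min()-.5,.126),L(323,rows.max()+.5,.126))
S=read_camera("side");T=read_camera("top")
for n,cc in(("side",S),("top",T)):
    p=proj(cc,[.5215,.324,.12]).astype(int);hh,ss,vv=H(cc)
    m=(hh>40)&(hh<100)&(ss>55);y,x=np.nonzero(m[p[1]-15:p[1]+15,p[0]-15:p[0]+15]);print(n,p,list(zip(x-15+p[0],y-15+p[1])))
```

```text
[0.52309247 0.32191598 0.13595835] [-0.4 -3.9  5.7]
220 233 [16.9 -0.9  9.9] [ 8.5 -0.9  9.9]
side [256 136] []
top [166 224] [(np.int64(161), np.int64(215)), (np.int64(163), np.int64(220)), (np.int64(170), np.int64(221)), (np.int64(171), np.int64(221)), (np.int64(169), np.int64(222)), (np.int64(170), np.int64(222)), (np.int64(171), np.int64(222)), (np.int64(169), np.int64(223)), (np.int64(170), np.int64(223)), (np.int64(171), np.int64(223)), (np.int64(172), np.int64(223)), (np.int64(170), np.int64(224)), (np.int64(171), np.int64(224)), (np.int64(172), np.int64(224)), (np.int64(171), np.int64(225)), (np.int64(172), np.int64(225)), (np.int64(156), np.int64(232))]
```

>>> {"name": "step_arm", "arguments": {"deltas": [[0, 0, 0.7, 0, 0, 0, -1], [0, 0, 0, 0, 0, 0, -0.6], [0, 0, 0, 0, 0, 0, -0.3], [0, 0, 0, 0, 0, 0, 0], [0, 0, 0, 0, 0, 0, 0]]}}

```text
clock: 44.05
tcp_pos: [0.5227, 0.3227, 0.1359]
orientation: [-0.0, 0.569, 0.822, -0.0]
wrist_force: [0.3, -0.0, -0.6]
finger_gap: 0.0429
grip_force: 0.0
```

>>> {"name": "step_arm", "arguments": {"deltas": [[0, 0, 0, 0, 0, 0, 0.1], [0, 0, 20, 0, 0, 0, 0.1], [0, 0, 30, 0, 0, 0, 0.1], [0, 0, 40, 0, 0, 0, 0.1], [0, 0, 0, 0, 0, 0, 0.1]]}}

```text
clock: 44.55
tcp_pos: [0.5254, 0.3238, 0.2323]
orientation: [0.003, 0.569, 0.822, 0.004]
wrist_force: [0.7, 0.2, 1.0]
finger_gap: 0.047
grip_force: 0.0
```

>>> {"name": "step_arm", "arguments": {"deltas": [[7, -18.7, 0, 0, 0, 0, 0.1], [14, -37.4, 0, 0, 0, 0, 0.1], [14, -37.4, 0, 0, 0, 0, 0.1], [14, -37.4, 0, 0, 0, 0, 0.1], [0, 0, 0, 0, 0, 0, 0.1]]}}

```text
clock: 45.05
tcp_pos: [0.5734, 0.1875, 0.2257]
orientation: [0.001, 0.571, 0.821, -0.0]
wrist_force: [0.5, 0.0, -0.2]
finger_gap: 0.0472
grip_force: 0.0
```

>>> {"name": "step_arm", "arguments": {"deltas": [[0, 0, 0, 0, 0, 0, 0.1], [0, 0, 0, 0, 0, 0, 0.1], [0, 0, 0, 0, 0, 0, 0.1], [0, 0, 0, 0, 0, 0, 0.1], [0, 0, 0, 0, 0, 0, 0.1]]}}

```text
clock: 45.55
tcp_pos: [0.5716, 0.1925, 0.2262]
orientation: [0.0, 0.568, 0.823, 0.0]
wrist_force: [-0.3, 0.6, -0.7]
finger_gap: 0.0472
grip_force: 0.0
```

```bash
cat > fin.py <<'E'
from h import *
from scipy.spatial.transform import Rotation as R
s=get_state();c=read_camera("wrist");q=s["orientation"];Rt=R.from_quat(np.r_[q[1:],q[0]]).as_matrix();t=s["tcp_pos"];print(t)
h,sa,v=H(c);G=((h>50)&(h<100)&(sa>60)&(v>25))
G0=np.array([.5217,.3237]);e=np.array([-.354,.935])
n=np.array([.935,.354])
for ce,st in blobs(G,8):
    P=wz(c,*ce,.126)[:2]
    if np.hypot(*(P-G0))>.05: continue
    x,y,w,hh,a=st
    ys,xs=np.nonzero(G[y:y+hh,x:x+w]);A=np.array([(wz(c,x+i,y+j,.126)[:2]-G0)@np.c_[e,n]*1000 for i,j in zip(xs,ys)])
    print("green part px",ce.round(1),st,"along",A[:,0].min().round(1),A[:,0].max().round(1),"across",A[:,1].min().round(1),A[:,1].max().round(1))
E
python3 fin.py
python3 - <<'E'
from h import *
c=read_camera("wrist");T=read_camera("top");S=read_camera("side")
t=np.array([.5217,.3237,.126])
d=c["world_from_camera"][:3,:3].T@(t-c["world_from_camera"][:3,3]);th=np.arctan2(np.hypot(*d[:2]),d[2]);p=c["K"][:2,2]+c["K"][0,0]*th*d[:2]/np.hypot(*d[:2]);print(p)
def crop(im,p,r,k):
    x,y=[max(int(a),r) for a in p];return cv2.resize(im[y-r:y+r,x-r:x+r,::-1],(k,k),interpolation=cv2.INTER_CUBIC)
o=np.hstack([crop(c["image"],p,40,265),crop(T["image"],proj(T,t),20,265),crop(S["image"],proj(S,t),25,265)])
cv2.imwrite("pics/f1.png",np.clip(o.astype(float)*1.5,0,255).astype(np.uint8))
E
```

```text
[0.57156177 0.19248256 0.22624441]
green part px [323.5  38.7] [316  34  17  10 109] along -17.5 -10.2 across -6.1 6.2
[323.87131253  21.34746258]
```

```bash
cat > prof.py <<'E'
from h import *
import sys
c=read_camera("wrist");s=get_state();print((s["tcp_pos"]*1000).round(1))
T=c["world_from_camera"];G0=np.array([.5217,.3237]);e=np.array([-.354,.935])
def pix(p):
    d=T[:3,:3].T@(np.array(p)-T[:3,3]);th=np.arctan2(np.hypot(*d[:2]),d[2]);return c["K"][:2,2]+c["K"][0,0]*th*d[:2]/np.hypot(*d[:2])
im=cv2.GaussianBlur(c["image"],(1,1),0).astype(np.float32);gr=im[...,1]-im[...,0];lum=im.sum(2)/3
n=np.array([.935,.354]);A=np.arange(-30,30.1,.5);out=[]
for a in A:
    px=np.array([pix([*(G0+e*a/1000+n*w/1000),.126]) for w in(-2.,-1,0,1,2)],np.float32)
    f=lambda I:cv2.remap(I,px[None,:,0].copy(),px[None,:,1].copy(),cv2.INTER_LINEAR).mean()
    out.append((a,f(gr),f(lum)))
print("cam along",((T[:2,3]-G0)@e*1000).round(1))
for o in out[::1]:print("%.1f:%.0f/%.0f"%o,end="  ")
print()
E
python3 prof.py
```

```text
[571.8 191.8 226.2]
cam along -58.1
-30.0:2/90  -29.5:1/90  -29.0:2/90  -28.5:3/90  -28.0:3/90  -27.5:3/90  -27.0:3/90  -26.5:3/89  -26.0:3/89  -25.5:3/91  -25.0:3/90  -24.5:3/89  -24.0:1/90  -23.5:2/90  -23.0:3/88  -22.5:3/89  -22.0:3/89  -21.5:3/88  -21.0:3/89  -20.5:2/90  -20.0:2/89  -19.5:2/89  -19.0:2/89  -18.5:3/90  -18.0:3/88  -17.5:4/83  -17.0:9/72  -16.5:16/59  -16.0:25/49  -15.5:31/43  -15.0:33/42  -14.5:32/43  -14.0:32/44  -13.5:33/42  -13.0:32/40  -12.5:30/37  -12.0:24/26  -11.5:16/16  -11.0:6/8  -10.5:1/4  -10.0:-1/3  -9.5:0/2  -9.0:0/3  -8.5:-1/5  -8.0:-2/5  -7.5:-2/5  -7.0:-0/5  -6.5:1/3  -6.0:0/1  -5.5:0/2  -5.0:0/3  -4.5:-1/4  -4.0:-0/4  -3.5:1/5  -3.0:1/7  -2.5:0/9  -2.0:-1/10  -1.5:0/10  -1.0:2/10  -0.5:1/12  0.0:1/13  0.5:3/12  1.0:2/10  1.5:0/9  2.0:1/9  2.5:2/10  3.0:2/11  3.5:1/11  4.0:-0/10  4.5:1/12  5.0:1/14  5.5:2/12  6.0:2/13  6.5:-0/15  7.0:1/14  7.5:1/13  8.0:0/14  8.5:-1/13  9.0:-2/11  9.5:-1/10  10.0:0/10  10.5:2/11  11.0:3/13  11.5:3/14  12.0:3/11  12.5:2/8  13.0:-1/10  13.5:-1/11  14.0:1/12  14.5:1/12  15.0:0/13  15.5:1/12  16.0:1/11  16.5:1/7  17.0:1/7  17.5:1/10  18.0:0/6  18.5:0/0  19.0:0/0  19.5:0/0  20.0:0/0  20.5:0/0  21.0:0/0  21.5:0/0  22.0:0/0  22.5:0/0  23.0:0/0  23.5:0/0  24.0:0/0  24.5:0/0  25.0:0/0  25.5:0/0  26.0:0/0  26.5:0/0  27.0:0/0  27.5:0/0  28.0:0/0  28.5:0/0  29.0:0/0  29.5:0/0  30.0:0/0
```

>>> {"name": "step_arm", "arguments": {"deltas": [[-8.1, 21.4, 0, 0, 0, 0, 0.1], [-8.1, 21.5, 0, 0, 0, 0, 0.1], [-8.1, 21.5, 0, 0, 0, 0, 0.1], [-8.1, 21.4, 0, 0, 0, 0, 0.1], [-8.2, 21.5, 0, 0, 0, 0, 0.1]]}}

```text
clock: 46.3
tcp_pos: [0.5309, 0.2996, 0.2263]
orientation: [0.0, 0.569, 0.822, 0.0]
wrist_force: [-0.3, 0.2, -0.3]
finger_gap: 0.0469
grip_force: 0.0
```

>>> {"name": "step_arm", "arguments": {"deltas": [[0, 0, 0, 0, 0, 0, 0.1], [0, 0, 0, 0, 0, 0, 0.1], [0, 0, 0, 0, 0, 0, 0.1], [0, 0, 0, 0, 0, 0, 0.1], [0, 0, 0, 0, 0, 0, 0.1]]}}

```text
clock: 46.8
tcp_pos: [0.5317, 0.2981, 0.2262]
orientation: [0.0, 0.569, 0.822, 0.0]
wrist_force: [-0.0, 0.1, -0.4]
finger_gap: 0.0466
grip_force: 0.0
```

```bash
python3 prof.py
```

```text
[531.6 298.2 226.2]
cam along 55.5
-30.0:2/91  -29.5:2/92  -29.0:2/93  -28.5:3/92  -28.0:3/91  -27.5:2/89  -27.0:2/83  -26.5:3/76  -26.0:3/62  -25.5:2/47  -25.0:2/31  -24.5:2/19  -24.0:1/12  -23.5:1/13  -23.0:1/18  -22.5:1/17  -22.0:1/15  -21.5:2/12  -21.0:2/11  -20.5:1/10  -20.0:-0/12  -19.5:-1/13  -19.0:-0/10  -18.5:1/8  -18.0:1/9  -17.5:2/9  -17.0:4/8  -16.5:2/5  -16.0:-0/3  -15.5:-1/5  -15.0:-1/5  -14.5:0/6  -14.0:-0/6  -13.5:-1/5  -13.0:-2/5  -12.5:-1/5  -12.0:2/5  -11.5:2/7  -11.0:0/9  -10.5:0/6  -10.0:1/4  -9.5:2/3  -9.0:1/4  -8.5:-1/5  -8.0:-0/7  -7.5:-1/8  -7.0:-2/4  -6.5:-2/3  -6.0:0/4  -5.5:-0/4  -5.0:-0/4  -4.5:-0/5  -4.0:-0/5  -3.5:0/5  -3.0:-1/4  -2.5:-1/4  -2.0:-1/5  -1.5:-0/5  -1.0:0/4  -0.5:-0/4  0.0:-1/3  0.5:-1/3  1.0:0/3  1.5:2/3  2.0:-0/5  2.5:-1/6  3.0:-1/4  3.5:-1/3  4.0:-1/2  4.5:-1/4  5.0:-0/4  5.5:-0/3  6.0:-1/5  6.5:-1/7  7.0:1/6  7.5:5/9  8.0:12/16  8.5:18/19  9.0:22/22  9.5:23/24  10.0:24/24  10.5:24/23  11.0:21/27  11.5:20/28  12.0:21/24  12.5:21/24  13.0:21/25  13.5:21/28  14.0:21/33  14.5:19/42  15.0:12/55  15.5:5/66  16.0:4/73  16.5:3/77  17.0:2/80  17.5:2/81  18.0:2/83  18.5:1/85  19.0:2/85  19.5:3/86  20.0:3/87  20.5:2/88  21.0:2/89  21.5:3/89  22.0:3/89  22.5:3/87  23.0:3/86  23.5:3/85  24.0:2/85  24.5:2/86  25.0:3/88  25.5:3/89  26.0:3/89  26.5:4/88  27.0:3/87  27.5:2/86  28.0:2/86  28.5:2/86  29.0:2/86  29.5:2/85  30.0:3/81
```

Run:
```python
from h import *
T=read_camera("top");print("mat:",[d[:4] for d in discs(T)])
h,s,v=H(T)
for ce,st in blobs((h>12)&(h<32)&(s>90)&(v>40),12): print("brass/orange",ce.round(1),st[2:],onz(T,*ce,.046)[:2].round(3))
S=read_camera("side");h,s,v=H(S)
for ce,st in blobs((h>5)&(h<20)&(s>130)&(v>60),12): print("side orange",ce.round(1),st[2:])
print(get_state()["clock"]);print(hand_in())
```

```text
mat: []
brass/orange [618.  294.7] [  38  212 4959] [ 0.372 -0.862]
brass/orange [292.8 225.9] [17 17 92] [0.529 0.011]
side orange [254.9 153.8] [10 17 41]
side orange [424.7 192.1] [10 27 63]
46.95
the job is handed in; nothing more can be done
None
```

The job is handed in at 47 s of the 210 s limit: both spacers, the glass lens and the brass ring are stacked flat in the holder, and the tag hangs on the rail about 1 mm from the middle of the green band.

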